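Level the letter scale and zero it

ROBOT

A 6-joint arm with a two-finger parallel gripper is mounted at the origin on the work surface. World frame = base frame: x ahead of the robot, y to its left, z up, the work surface at z = 0. Lengths are in m, angles in rad, forces in N, time in s.
With the tool pointing down it reaches from about 0.35 to 0.975 m from the base axis. Payload 4.9 kg.
Tool frame: the origin (TCP) lies at the very end of the fingers, on their centre line; the grasp point (between the pads) lies 19 mm behind it; z points along the fingers, y is the line along which they close (so a half turn about z gives the same grasp; the last joint's range is limited). The gripper opens to 85 mm and grips with 20 to 120 N. Pads are 22 mm wide; open, the fingers measure 114 mm over their backs; the gripper's body (76 mm by 85 mm) begins 54 mm behind the grasp point. The pads swing forward as they close: fully open they stand 13 mm farther back than shut.
Start: joints at [-1.25, 0.053, 1.613, -0, 1.476, -0.119], TCP at [0.266, -0.566, 0.21] pointing down, gripper open.
Joint ranges: [-3.01, 3.01], [-1.01, 2.22], [0.06, 2.58], [-1.02, 4.17], [0.09, 2.62], [-3.14, 3.14]. Speed limits (rad/s): [2.57, 2.57, 3.14, 3.14, 3.14, 3.14].

INTERFACE

Orientations are given as a unit quaternion [w, x, y, z].
In Python, from plant import manip gives the robot as it stands.
- The arm moves only by the tool send_rows, never from a script. Its argument "increments" is a list of rows, each an object of numbers: "claw": the closure, from -1 (fully open) to 1 (shut); "dx", "dy", "dz": the shift along the tool's x, y, z in units of 0.5 m (1.0 is 0.5 m); "yaw": the turn about the tool's z in units of 1.5 rad (1.0 is 1.5 rad). A call has 1 to 20 rows; each row is the pose to reach, as a shift and turn from the pose commanded when the call began, along the tool's axes at that moment; what a row does not reach only later rows make up. A row lasts 1/8 s, in which the tool goes at most 62.5 mm and 10.7 degrees, less where a joint would pass 70% of its speed; a pose out of reach is approached as far as the arm can. A call with a number of a shift or a turn outside -1 to 1 is refused whole. A call with a gripper value outside its range is refused whole. The fingers move at their own pace and stop on an object; the grip force is fixed at half the most. Time passes only in rows, so rows that repeat a pose let the fingers close. It gives the time, the measured TCP pose, the force, the opening and the grip force at its end, in the units of the state.
- manip.state(): the state, without advancing time (a new reading comes with each control period).
- manip.grab_frame(name): name is "side" or "top" or "wrist"; returns the picture (400x640x3 uint8, red, green, blue); there is no depth.
- manip.camera_params(name): a dict with "camera_matrix" (3x3 intrinsics, pixels), "extrinsics" (4x4, takes a point from world to camera coordinates); the wrist camera has in their place "tool_from_camera" (4x4, takes a point from camera to tool coordinates, whose origin is the TCP and whose axes are the flange's). Camera axes: x right, y down, z forward; pixel columns grow to the right and rows downward; lengths in m; the calibration is good to about 2 mm. A picture is of the moment at which its call begins: read the wrist's pose just before it. camera_params takes no time and is no camera call.
- manip.job_done(): hands the job in; it is judged then, once.
The state is a dict: "time": time; "joint_pos": joint angles; "joint_vel": joint speeds; "joint_efforts": joint torques, N m; "tool_pos": TCP position; "tool_rot": TCP orientation; "contact_force": force on the tool from outside, world axes, zero at the start; "ft_torque": the same for the moment, N m; "gripper_width": opening from 0.0 (shut) to 1.0 (fully open); "grasp_force": force on a finger pad.
Only numpy, scipy, OpenCV 4.12 (cv2) and the standard library are available. Lean on these libraries where they do the work, as an engineer would, in place of code of your own. Each camera call takes 0.05 s, during which the arm holds its last target. There are 200 camera calls.

TASK

Level the weighing plate of the letter scale on the desk by turning its two levelling knobs. Once it is level, press the sprung zero lever all the way down to its stop and let it spring back up, then leave the scale alone. Do not press the lever while the plate is crooked, and do not shift the mug, stapler or parcel.

Things in the scene. Friction and masses are not known exactly. Their poses are not given: they have to be found in the camera images.
- scale: Letter scale, fixed, level: grey base slab 250 x 360 x 18 mm (x -145 to 105, y -145 to 215 mm in its frame). Origin on the desk under the plate's pivot; z up; turned about z by up to 0.4 rad. A grey head (100 x 70 mm, 104 high, round dial on top) at (45, 170) mm. Two bare 8 mm index posts at (-98, 60) and (60, -98) mm; their tops, 58 mm above the desk, show the height of a level plate.
- plate: Bare steel weighing plate, 170 x 170 x 6 mm, with two short ears under the knobs. It rocks both ways on a cross hinge at its centre. Origin: the hinge, 46 mm above the desk; the top face is 12 mm above it. z is square to the plate: level when z is vertical. x and y follow those of the scale.
- knob_front_grip (a point): Front levelling knob, at (-110, 0) mm in the scale's frame (robot's side): black bar grip 40 long, 14 thick, 32 mm high on a 34 mm disc; its vertical axis stays in place. Point: on the axis, 94 mm above the desk, 14 mm below the bar's top; x along the bar. Clockwise from above raises the plate's front (-x) side: 0.05 rad of tilt per rad of turn. Stiff (0.1 N m); stays where left.
- knob_side_grip (a point): Side levelling knob, at (0, -110) mm in the scale's frame: just like the front knob, point 94 mm above the desk, x along the bar. Clockwise from above raises the plate's -y side, anticlockwise lowers it: 0.05 rad of tilt per rad of turn. It is carried by an arm that rocks with the front knob's tilt, so its axis leans up to 0.09 rad along x until the front is level; it does not tilt the front.
- lever (a joint): Angle of the zero lever in rad: 0 at rest (pointing up 0.5 rad from level towards the front of the scale), grows as it is pressed down, 0.6 at the stop. Pressing it at the tip takes about 3 N at first and 6 to 7 N at the stop; the spring brings it back.
- lever_tip (a point): Centre of the black roller-shaped grip (26 mm diameter, 30 mm long, lying across the lever) at the end of the zero lever, 90 mm from the lever's hinge.
- lever_hinge (a point): Hinge of the zero lever, in front of the head at (-16, 170) mm in the scale's frame, 72 mm above the desk; the hinge axis is the scale's y axis, and the lever points to the scale's -x.
- mug: White mug, 80 mm diameter, 90 mm high, handle at +y; origin under its centre. Bystander.
- stapler: Dark stapler, 130 mm long in x, 34 mm wide, 50 mm high; origin under its centre. Bystander.
- parcel: Cardboard parcel, 110 x 150 x 55 mm; origin under its centre. Bystander.

How it is judged:
By the outcome, as a careful person would: the job done as asked, in the order asked, and still so for the second after the job is handed in, with the robot touching nothing.
It also fails if it takes over 61 s, if anything falls off the work surface, if the arm or the gripper's body presses on something with over 40 N, if the wrist force passes 120 N, or if a joint passes its speed limit or range.

## Working session

There is one attempt and no reset: what is moved stays moved. The work goes in short steps, Python scripts to look and compute and a tool call to move; the robot and the scene stay as the last step left them, time stands still between calls to the robot, and variables do not carry over. Pictures are saved under pics/ and viewed, at most 10 in all, crops included, and the job is handed in when it is done.

Besides the shell and the picture viewer there is one more tool, called after "Request:" in YAML: its name, and indented under it one key for each argument. send_rows: Moves the arm, as the interface text tells. Shifts and turns lie within -1 to 1; 1 stands for 0.5 m of shift or 1.5 rad of turn. Its arguments: {"type":"object","properties":{"increments":{"type":"array","items":{"type":"object","properties":{"claw":{"type":"number"},"dx":{"type":"number"},"dy":{"type":"number"},"dz":{"type":"number"},"yaw":{"type":"number"}}}}},"required":["increments"]}

```bash
mkdir -p pics; ls; python3 - <<'E'
from plant import manip
import cv2
for n in("side","top"):
    cv2.imwrite(f"pics/{n}0.png",manip.grab_frame(n)[:,:,::-1])
    p=manip.camera_params(n);print(n,p)
print(manip.camera_params("wrist"));print(manip.state())
E
```

```text
pics
side {'camera_matrix': array([[454.03791986,   0.        , 321.72633765],
       [  0.        , 454.03791986, 206.1520081 ],
       [  0.        ,   0.        ,   1.        ]]), 'extrinsics': array([[-0.70229149, -0.71178345,  0.01228726,  0.45609528],
       [-0.54113105,  0.52254073, -0.65888419,  0.3641127 ],
       [ 0.46256227, -0.46937778, -0.75214404,  0.92921466],
       [ 0.        ,  0.        ,  0.        ,  1.        ]])}
top {'camera_matrix': array([[436.34530893,   0.        , 325.71490793],
       [  0.        , 436.34530893, 203.69749969],
       [  0.        ,   0.        ,   1.        ]]), 'extrinsics': array([[-0.02060127, -0.99968302, -0.01447248,  0.04831976],
       [-0.99679072,  0.02165736, -0.0770663 ,  0.61574843],
       [ 0.07735531,  0.01283837, -0.99692093,  1.07586783],
       [ 0.        ,  0.        ,  0.        ,  1.        ]])}
{'camera_matrix': array([[295.02904569,   0.        , 314.34454236],
       [  0.        , 295.02904569, 193.55913044],
       [  0.        ,   0.        ,   1.        ]]), 'tool_from_camera': array([[-6.33576657e-04, -9
[... 333 characters left out ...]
nt_pos': array([-1.24999374e+00,  5.33219623e-02,  1.61415394e+00, -1.30385404e-05,
        1.47598934e+00, -1.19016575e-01]), 'joint_vel': array([-0.00106484, -0.0039318 , -0.00272123, -0.00199586, -0.00055885,
        0.00139453]), 'joint_efforts': array([ 4.24321051e-04, -3.94903636e+01, -3.71362031e+01, -1.12579526e-04,
        3.93318624e-03, -2.46785299e-05]), 'tool_pos': array([ 0.26590682, -0.56495044,  0.20866834]), 'tool_rot': array([-9.30876534e-04,  9.75916614e-01,  2.18141893e-01, -1.00761494e-04]), 'contact_force': array([-0.02180879, -0.72570204, -0.35390417]), 'ft_torque': array([-0.06456648, -0.00562876,  0.00780457]), 'grasp_force': 0.0, 'gripper_width': 1.0007442736841123}
```

View pics/top0.png

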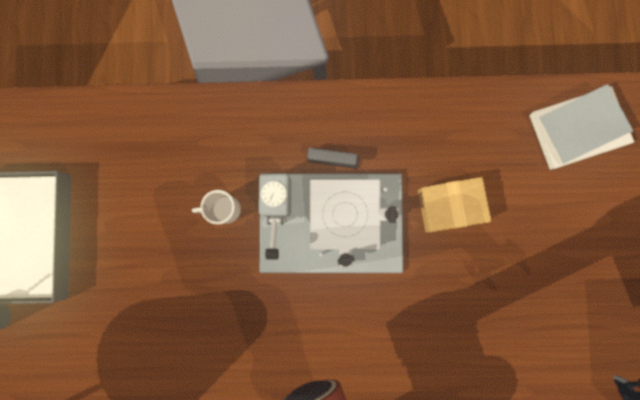

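View pics/side0.png

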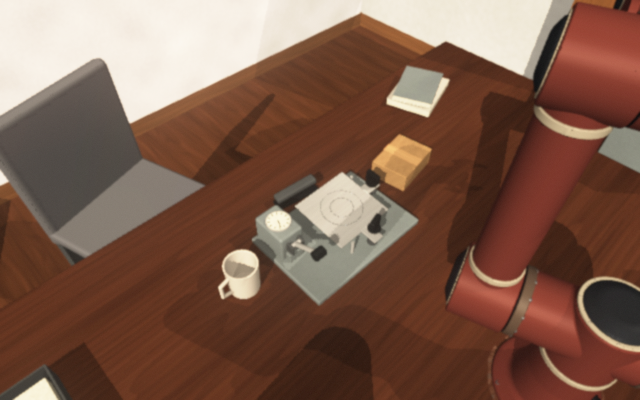

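The top view shows the slab with corners near (260,174) and (403,272), the front knob at (346,260), the side knob at (391,213), and the lever tip at (272,254). The mug is at (220,207) and the parcel at (455,204). I'll enlarge both views.

```bash
python3 - <<'E'
import cv2,numpy as np
a=cv2.imread("pics/top0.png")[160:285,250:415];b=cv2.imread("pics/side0.png")[160:310,245:425]
a=cv2.resize(a,(792,600),interpolation=3);cv2.imwrite("pics/tc.png",a)
b=cv2.resize(b,(720,600),interpolation=3);cv2.imwrite("pics/sc.png",b)
E
```

```text
(no output)
```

View pics/tc.png

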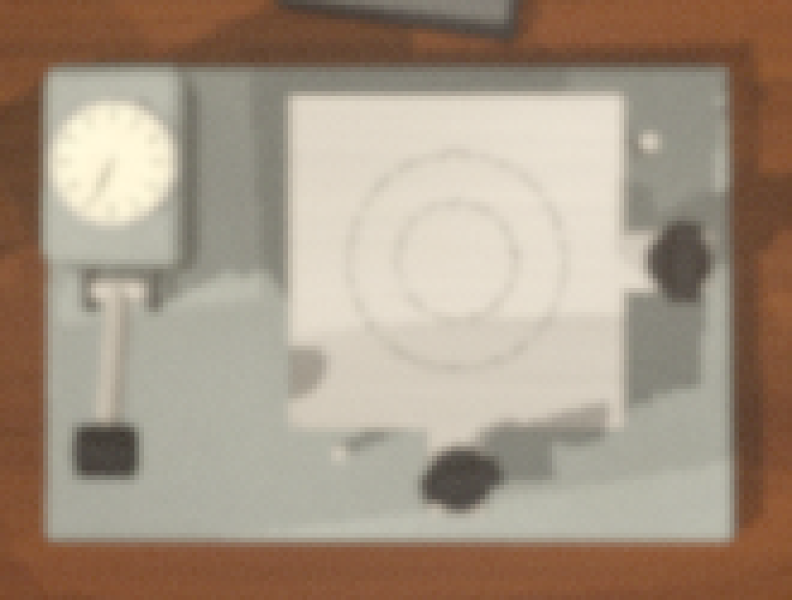

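View pics/sc.png

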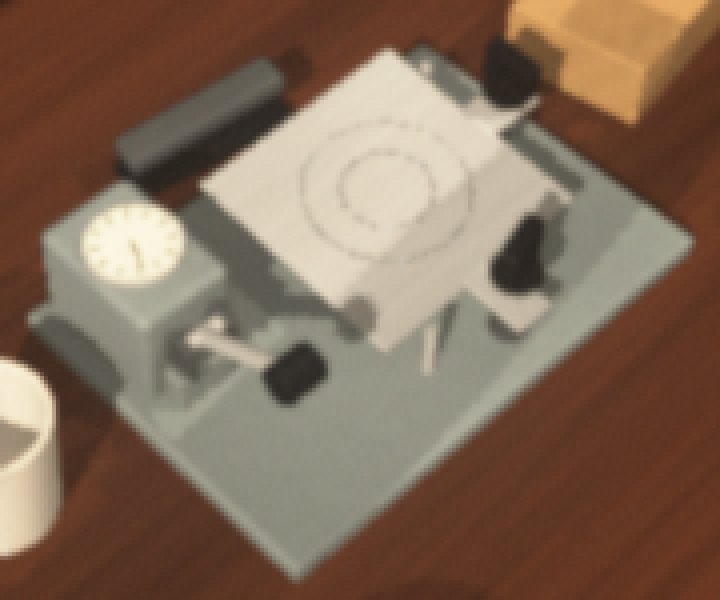

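The enlarged crops clearly show the slab corners, knobs, plate corners and lever roller. The plate's front-left corner at side crop (385,348) looks low. Next I'll fit the scale pose and the tilt.

```bash
cat > h.py <<'E'
import numpy as np,cv2
from plant import manip
from scipy.optimize import least_squares
from scipy.spatial.transform import Rotation as R
def cam(n,st=None):
    p=manip.camera_params(n)
    if n!="wrist": return p["camera_matrix"],p["extrinsics"]
    s=st or manip.state(); T=np.eye(4); T[:3,:3]=R.from_quat(np.r_[s["tool_rot"][1:],s["tool_rot"][0]]).as_matrix();T[:3,3]=s["tool_pos"]
    return p["camera_matrix"],np.linalg.inv(T@p["tool_from_camera"])
def proj(c,P):
    K,E=c; q=(np.atleast_2d(P)@E[:3,:3].T+E[:3,3])@K.T; return q[:,:2]/q[:,2:]
def world(v,P): # scale->world, v=x,y,yaw
    c,s=np.cos(v[2]),np.sin(v[2]); P=np.atleast_2d(P).astype(float)
    return np.c_[v[0]+c*P[:,0]-s*P[:,1], v[1]+s*P[:,0]+c*P[:,1], P[:,2]]
def plate(a,b): # a: front(-x) height tilt up, b: -y side up
    H=.085; P=np.array([[H,H,.012],[H,-H,.012],[-H,-H,.012],[-H,H,.012]])
    # rotation: front up => z=-a*x ; side up => z=-b*y
    return R.from_euler("XY",[-b,a]).apply(P)+[0,0,.046]
def tri(cs,px):
    A=[]
    for (K,E),p in zip(cs,px):
        M=K@E[:3];A+=[p[0]*M[2]-M[0],p[1]*M[2]-M[1]]
    X=np.linalg.svd(np.array(A))[2][-1];return X[:3]/X[3]
E
python3 - <<'E'
from h import *
t=lambda *p:np.array(p)/4.8+[250,160]-.4
s=lambda *p:np.array(p)/4+[245,160]-.4
C=cam("top"),cam("side")
slab=np.array([[.105,.215,.018],[.105,-.145,.018],[-.145,-.145,.018],[-.145,.215,.018]])
T=t([44,67],[730,67],[735,541],[46,541]); S=s([692,240],[297,573])
PT=t([288,95],[624,95],[622,428],[288,428]);PS=s([202,186],[390,48],[568,195],[385,348])
post=np.array([[-.098,.06,.058],[.06,-.098,.058]]);QT=t([338,455],[650,142])
def f(v):
    W=lambda P:world(v,P); P=plate(v[3],v[4])
    d=np.tile(v[5:7],(1,1)); e=v[7:9]
    return np.r_[(proj(C[0],W(slab))+d-T).ravel(),(proj(C[1],W(slab[2:]))+e-S).ravel(),(proj(C[0],W(P))+d-PT).ravel(),(proj(C[1],W(P))+e-PS).ravel(),(proj(C[0],W(post))+d-QT).ravel(),v[5:9]]
r=least_squares(f,[.6,-.05,0,0,0,0,0,0,0],loss="soft_l1");v=r.x;print(v.round(4));print(f(v).round(1))
print("kf",tri(C,[t([461,479])[0],s([530,225])[0]]),world(v,[-.11,0,.108]))
print("ks",tri(C,[t([680,262])[0],s([508,55])[0]]),world(v,[0,-.11,.108]))
print("tip",tri(C,[t([106,450])[0],s([297,373])[0]]),world(v,[-.016-.09*np.cos(.5),.17,.072+.09*np.sin(.5)]))
np.save("v.npy",v)
E
```

```text
[ 0.5891 -0.0106 -0.0212 -0.0456  0.0482  0.146   0.2494 -0.2959  0.0926]
[ 1.2 -0.  -0.5 -0.2 -0.3  0.3 -0.5  0.   1.1 -0.4 -0.3 -0.2  0.1  0.
 -0.3 -0.5  0.6  0.2  0.2  0.1 -0.8 -0.3 -0.9  0.4  1.6  0.   0.3  0.3
  0.  -0.2 -0.3  0.   0.1  0.2 -0.3  0.1]
kf [ 0.47918398 -0.0101361   0.11663572] [[ 0.47910784 -0.00822975  0.108     ]]
ks [ 0.58364248 -0.11606351  0.10951141] [[ 0.5867484  -0.12053964  0.108     ]]
tip [0.49792628 0.16043291 0.11520494] [[0.49773014 0.16141322 0.1151483 ]]
```

Everything agrees with the given sizes. The front is about 0.046 rad low and the -y side about 0.048 rad high. Next I'll move the wrist camera above the scale for a closer look.

```bash
cat >> h.py <<'E'
def inc(p,ang): # world target, world angle of tool x -> units; uses measured pose
    s=manip.state(); Q=R.from_quat(np.r_[s["tool_rot"][1:],s["tool_rot"][0]]).as_matrix()
    d=Q.T@(np.array(p)-s["tool_pos"]); a=np.arctan2(Q[1,0],Q[0,0])
    print("inc",(d/.5).round(4),"yaw",round((a-ang)/1.5,4),"now",s["tool_pos"].round(4),round(a,4),"j6",s["joint_pos"][5].round(2),"F",s["contact_force"].round(1),"t",s["time"])
E
python3 -c "
from h import *
inc([.52,-.03,.24],-.0212)"
```

```text
inc [ 0.9154 -0.7518 -0.0611] yaw 0.3073 now [ 0.2659 -0.565   0.2087] 0.4398 j6 -0.12 F [-0.  -0.7 -0.4] t 0.1
```

Request:
send_rows:
  increments:
    - {"dz": -0.06, "claw": -1}
    - {"dx": 0.915, "dy": -0.752, "dz": -0.061, "yaw": 0.307}
    - {"dx": 0.915, "dy": -0.752, "dz": -0.061, "yaw": 0.307}
    - {"dx": 0.915, "dy": -0.752, "dz": -0.061, "yaw": 0.307}
    - {"dx": 0.915, "dy": -0.752, "dz": -0.061, "yaw": 0.307}
    - {"dx": 0.915, "dy": -0.752, "dz": -0.061, "yaw": 0.307}
    - {"dx": 0.915, "dy": -0.752, "dz": -0.061, "yaw": 0.307}
    - {"dx": 0.915, "dy": -0.752, "dz": -0.061, "yaw": 0.307}
    - {"dx": 0.915, "dy": -0.752, "dz": -0.061, "yaw": 0.307}
    - {"dx": 0.915, "dy": -0.752, "dz": -0.061, "yaw": 0.307}
    - {"dx": 0.915, "dy": -0.752, "dz": -0.061, "yaw": 0.307}
    - {"dx": 0.915, "dy": -0.752, "dz": -0.061, "yaw": 0.307}
    - {"dx": 0.915, "dy": -0.752, "dz": -0.061, "yaw": 0.307}
    - {"dx": 0.915, "dy": -0.752, "dz": -0.061, "yaw": 0.307}
    - {"dx": 0.915, "dy": -0.752, "dz": -0.061, "yaw": 0.307}

```text
invalid input
```

```bash
python3 - <<'E'
from h import *
inc([.52,-.03,.24],-.0212)
s=manip.state(); c=cam("wrist",s); im=manip.grab_frame("wrist")[:,:,::-1]; cv2.imwrite("pics/w0.png",im)
import pickle; pickle.dump(c,open("w0.pkl","wb"))
v=np.load("v.npy"); pr=lambda P:proj(c,world(v,P)).round(0)
print("plate",pr(plate(v[3],v[4])),"knobs",pr([[-.11,0,.108],[0,-.11,.108]]),"posts",pr([[-.098,.06,.058],[.06,-.098,.058]]))
E
```

```text
inc [ 0.9154 -0.7518 -0.0611] yaw 0.3073 now [ 0.2659 -0.565   0.2087] 0.4398 j6 -0.12 F [-0.  -0.7 -0.4] t 0.1
plate [[ -710. -1407.]
 [ -244. -1043.]
 [ -194.  -452.]
 [ -501.  -640.]] knobs [[-572. -693.]
 [-332. -927.]] posts [[-473. -600.]
 [-179. -859.]]
```

View pics/w0.png

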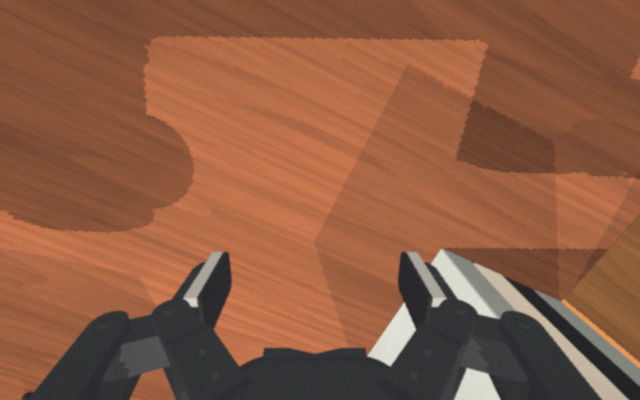

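```bash
python3 -c "
from h import *
inc([.49,-.03,.32],-.0212)"
```

```text
inc [ 0.8611 -0.7778 -0.2209] yaw 0.3073 now [ 0.2659 -0.565   0.2088] 0.4398 j6 -0.12 F [-0.5  0.4 -0.4] t 0.15
```

Request:
send_rows:
  increments:
    - {"dx": 0.0, "dy": 0.0, "dz": -0.1, "yaw": 0.0, "claw": -1.0}

```text
time: 0.28
tool_pos: [0.265, -0.5625, 0.2537]
tool_rot: [-0.006, 0.976, 0.218, -0.001]
contact_force: [0.1, -0.3, 0.4]
gripper_width: 1.002
grasp_force: 0.0
```

Rows need all five fields.

Request:
send_rows:
  increments:
    - {"dx": 0.861, "dy": -0.778, "dz": -0.12, "yaw": 0.307, "claw": -1.0}
    - {"dx": 0.861, "dy": -0.778, "dz": -0.12, "yaw": 0.307, "claw": -1.0}
    - {"dx": 0.861, "dy": -0.778, "dz": -0.12, "yaw": 0.307, "claw": -1.0}
    - {"dx": 0.861, "dy": -0.778, "dz": -0.12, "yaw": 0.307, "claw": -1.0}
    - {"dx": 0.861, "dy": -0.778, "dz": -0.12, "yaw": 0.307, "claw": -1.0}
    - {"dx": 0.861, "dy": -0.778, "dz": -0.12, "yaw": 0.307, "claw": -1.0}
    - {"dx": 0.861, "dy": -0.778, "dz": -0.12, "yaw": 0.307, "claw": -1.0}
    - {"dx": 0.861, "dy": -0.778, "dz": -0.12, "yaw": 0.307, "claw": -1.0}
    - {"dx": 0.861, "dy": -0.778, "dz": -0.12, "yaw": 0.307, "claw": -1.0}
    - {"dx": 0.861, "dy": -0.778, "dz": -0.12, "yaw": 0.307, "claw": -1.0}
    - {"dx": 0.861, "dy": -0.778, "dz": -0.12, "yaw": 0.307, "claw": -1.0}
    - {"dx": 0.861, "dy": -0.778, "dz": -0.12, "yaw": 0.307, "claw": -1.0}
    - {"dx": 0.861, "dy": -0.778, "dz": -0.12, "yaw": 0.307, "claw": -1.0}
    - {"dx": 0.861, "dy": -0.778, "dz": -0.12, "yaw": 0.307, "claw": -1.0}

```text
time: 2.02
tool_pos: [0.4898, -0.0311, 0.3197]
tool_rot: [0.0, 1.0, -0.011, -0.0]
contact_force: [0.4, -0.3, -0.1]
gripper_width: 1.0
grasp_force: 0.0
```

```bash
cat >> h.py <<'E'
import pickle
def shot(n,dst):
    st=manip.state(); c=cam(n,st); im=manip.grab_frame(n)[:,:,::-1].copy(); cv2.imwrite(f"pics/{dst}.png",im); pickle.dump(c,open(f"{dst}.pkl","wb")); return c,im
E
python3 - <<'E'
from h import *
inc([.49,-.03,.32],-.0212)
c,im=shot("wrist","w1")
v=np.load("v.npy"); pr=lambda P:proj(c,world(v,P)).round(0).tolist()
print("plate",pr(plate(v[3],v[4])),"knobs",pr([[-.11,0,.108],[0,-.11,.108]]),"posts",pr([[-.098,.06,.058],[.06,-.098,.058]]))
cv2.imwrite("pics/w1c.png",cv2.resize(im[20:320,200:520],(640,600),interpolation=3))
E
```

```text
inc [ 0.0004 -0.0023 -0.0006] yaw -0.0008 now [ 0.4898 -0.0311  0.3197] -0.0224 j6 1.38 F [ 0.4 -0.3 -0.1] t 2.025
plate [[227.0, 8.0], [364.0, 6.0], [357.0, 144.0], [240.0, 143.0]] knobs [[297.0, 169.0], [388.0, 78.0]] posts [[257.0, 153.0], [373.0, 30.0]]
```

View pics/w1c.png

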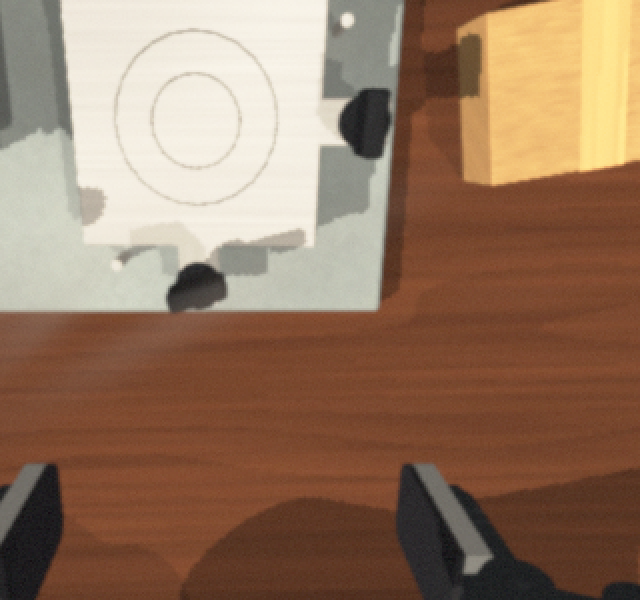

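This wrist crop shows the front knob at (197,287) and the side knob at (368,122), the posts at (117,265) and (347,20), and plate corners at (82,245) and (315,245). I'll make a contrast-stretched enlargement of both knobs to get the bar angles.

```bash
python3 - <<'E'
from h import *
w=cv2.imread("pics/w1.png");t=cv2.imread("pics/top0.png");s=cv2.imread("pics/side0.png")
def z(im,cx,cy,r,n=260):
    a=cv2.resize(im[cy-r:cy+r,cx-r:cx+r],(n,n),interpolation=2).astype(float); return np.clip((a-10)*2.6,0,255).astype(np.uint8)
cv2.imwrite("pics/kn.png",np.vstack([np.hstack([z(w,298,164,25),z(t,346,260,15),z(s,377,220,20)]),np.hstack([z(w,383,81,25),z(t,391,214,15),z(s,373,179,20)])]))
E
```

```text
(no output)
```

View pics/kn.png

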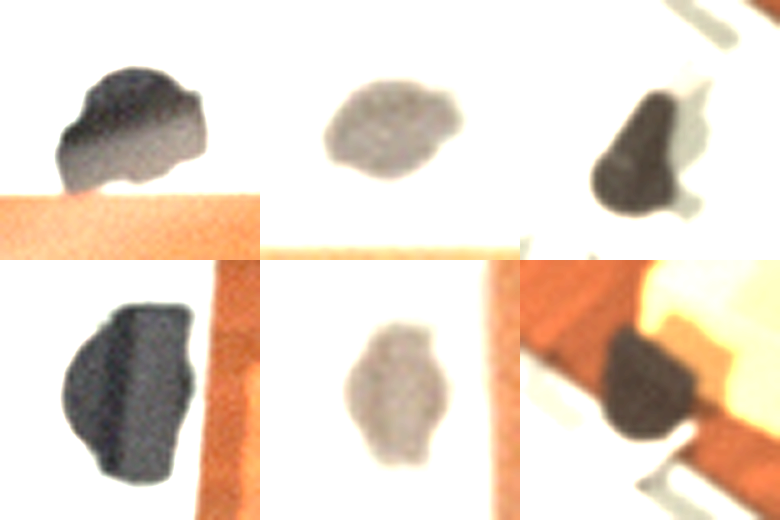

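From the wrist crop, the front bar's top face runs from (62,165) to (203,118), so its world angle is about -1.27 rad, equivalent to 1.87. The side bar runs from (162,308) to (145,480), about -0.12 rad. I'll approach the front knob with the tool at 1.87.

```bash
python3 -c "
from h import *
inc([.48,-.009,.16],-.0224+1.5)"
```

```text
inc [-0.0206 -0.0435  0.3195] yaw -0.9998 now [ 0.4898 -0.031   0.3197] -0.0221 j6 1.38 F [-0.5  0.3  0.1] t 2.075
```

Request:
send_rows:
  increments:
    - {"dx": -0.02, "dy": -0.044, "dz": 0.32, "yaw": -1.0, "claw": -1.0}
    - {"dx": -0.02, "dy": -0.044, "dz": 0.32, "yaw": -1.0, "claw": -1.0}
    - {"dx": -0.02, "dy": -0.044, "dz": 0.32, "yaw": -1.0, "claw": -1.0}
    - {"dx": -0.02, "dy": -0.044, "dz": 0.32, "yaw": -1.0, "claw": -1.0}
    - {"dx": -0.02, "dy": -0.044, "dz": 0.32, "yaw": -1.0, "claw": -1.0}
    - {"dx": -0.02, "dy": -0.044, "dz": 0.32, "yaw": -1.0, "claw": -1.0}
    - {"dx": -0.02, "dy": -0.044, "dz": 0.32, "yaw": -1.0, "claw": -1.0}
    - {"dx": -0.02, "dy": -0.044, "dz": 0.32, "yaw": -1.0, "claw": -1.0}
    - {"dx": -0.02, "dy": -0.044, "dz": 0.32, "yaw": -1.0, "claw": -1.0}

```text
time: 3.2
tool_pos: [0.4804, -0.0084, 0.1598]
tool_rot: [0.0, 0.74, 0.673, 0.0]
contact_force: [-0.4, -0.2, -0.3]
gripper_width: 1.0
grasp_force: 0.0
```

```bash
python3 -c "
from h import *
inc([.48,-.009,.081],1.87)
c,im=shot('wrist','w2')
print(proj(c,[.48,-.009,.108]),proj(c,[.48,-.009,.108]+.02*np.array([[np.cos(1.87),np.sin(1.87),0],[-np.cos(1.87),-np.sin(1.87),0]])))
cv2.imwrite('pics/w2c.png',cv2.resize(im[180:380,200:440],(720,600),interpolation=3))"
```

```text
inc [-0.0013 -0.0008  0.1577] yaw -0.2623 now [ 0.4804 -0.0084  0.1598] 1.4765 j6 -0.08 F [-0.4 -0.2 -0.3] t 3.2
[[314.20838126 206.34869048]] [[304.10479724 183.72071915]
 [323.79927187 227.82843444]]
```

View pics/w2c.png

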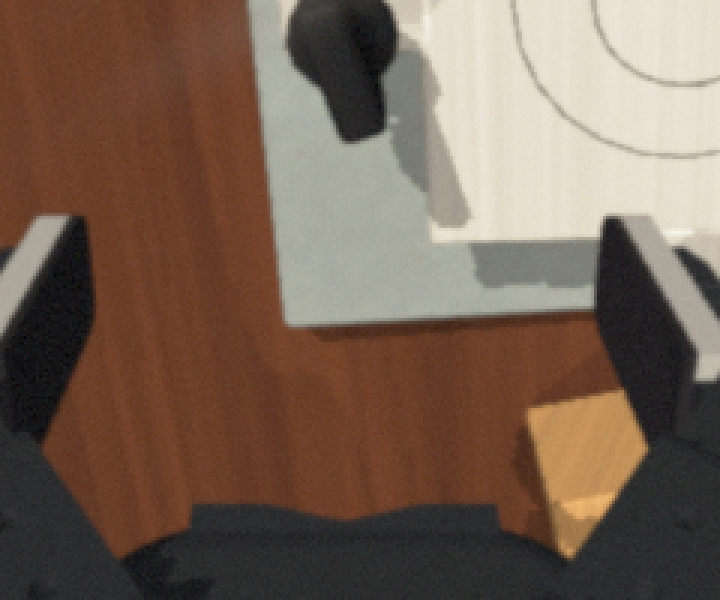

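The bar's near end is at crop (345–385,136), within about 2 mm and 5° of the prediction. I'll descend and grip.

Request:
send_rows:
  increments:
    - {"dx": -0.001, "dy": -0.004, "dz": 0.0, "yaw": -0.23, "claw": -1.0}
    - {"dx": -0.001, "dy": -0.004, "dz": 0.08, "yaw": -0.23, "claw": -1.0}
    - {"dx": -0.001, "dy": -0.004, "dz": 0.158, "yaw": -0.23, "claw": -1.0}
    - {"dx": -0.001, "dy": -0.004, "dz": 0.158, "yaw": -0.23, "claw": -1.0}
    - {"dx": -0.001, "dy": -0.004, "dz": 0.158, "yaw": -0.23, "claw": 1.0}
    - {"dx": -0.001, "dy": -0.004, "dz": 0.158, "yaw": -0.23, "claw": 1.0}
    - {"dx": -0.001, "dy": -0.004, "dz": 0.158, "yaw": -0.23, "claw": 1.0}
    - {"dx": -0.001, "dy": -0.004, "dz": 0.158, "yaw": -0.23, "claw": 1.0}
    - {"dx": -0.001, "dy": -0.004, "dz": 0.158, "yaw": -0.23, "claw": 1.0}
    - {"dx": -0.001, "dy": -0.004, "dz": 0.158, "yaw": -0.23, "claw": 1.0}

```text
time: 4.5
tool_pos: [0.4796, -0.0083, 0.082]
tool_rot: [0.001, 0.612, 0.791, 0.001]
contact_force: [1.8, 1.4, 5.4]
gripper_width: 0.132
grasp_force: 58.8
```

Gripped with low side forces. Turning clockwise by 0.9 rad.

Request:
send_rows:
  increments:
    - {"dx": 0, "dy": 0, "dz": 0, "yaw": 0.12, "claw": 1.0}
    - {"dx": 0, "dy": 0, "dz": 0, "yaw": 0.24, "claw": 1.0}
    - {"dx": 0, "dy": 0, "dz": 0, "yaw": 0.36, "claw": 1.0}
    - {"dx": 0, "dy": 0, "dz": 0, "yaw": 0.48, "claw": 1.0}
    - {"dx": 0, "dy": 0, "dz": 0, "yaw": 0.6, "claw": 1.0}
    - {"dx": 0, "dy": 0, "dz": 0, "yaw": 0.6, "claw": 1.0}
    - {"dx": 0, "dy": 0, "dz": 0, "yaw": 0.6, "claw": 1.0}

```text
time: 5.38
tool_pos: [0.4799, -0.0084, 0.082]
tool_rot: [0.001, 0.895, 0.447, 0.002]
contact_force: [4.7, 1.2, 4.8]
gripper_width: 0.134
grasp_force: 58.9
```

Request:
send_rows:
  increments:
    - {"dx": 0, "dy": 0, "dz": 0, "yaw": 0, "claw": -1.0}
    - {"dx": 0, "dy": 0, "dz": 0, "yaw": 0, "claw": -1.0}
    - {"dx": 0, "dy": 0, "dz": 0, "yaw": 0, "claw": -1.0}
    - {"dx": 0, "dy": 0, "dz": 0, "yaw": 0, "claw": -1.0}
    - {"dx": 0, "dy": 0, "dz": 0, "yaw": 0, "claw": -1.0}
    - {"dx": 0, "dy": 0, "dz": -0.12, "yaw": 0, "claw": -1.0}
    - {"dx": 0, "dy": 0, "dz": -0.24, "yaw": 0, "claw": -1.0}
    - {"dx": 0, "dy": 0, "dz": -0.24, "yaw": 0, "claw": -1.0}

```text
time: 6.38
tool_pos: [0.482, -0.0089, 0.2077]
tool_rot: [0.004, 0.895, 0.446, 0.005]
contact_force: [-0.3, -0.4, -0.2]
gripper_width: 1.006
grasp_force: 0.0
```

```bash
python3 -c "
from h import *
inc([.585,-.1195,.20],-.12+.02)
shot('side','s3');shot('top','t3')"
```

```text
inc [-0.0525  0.2974  0.0184] yaw 0.683 now [ 0.482  -0.0089  0.2077] 0.9245 j6 0.47 F [-0.3 -0.4 -0.2] t 6.375
```

Request:
send_rows:
  increments:
    - {"dx": -0.052, "dy": 0.298, "dz": 0.018, "yaw": 0.685, "claw": -1.0}
    - {"dx": -0.052, "dy": 0.298, "dz": 0.018, "yaw": 0.685, "claw": -1.0}
    - {"dx": -0.052, "dy": 0.298, "dz": 0.018, "yaw": 0.685, "claw": -1.0}
    - {"dx": -0.052, "dy": 0.298, "dz": 0.018, "yaw": 0.685, "claw": -1.0}
    - {"dx": -0.052, "dy": 0.298, "dz": 0.018, "yaw": 0.685, "claw": -1.0}
    - {"dx": -0.052, "dy": 0.298, "dz": 0.018, "yaw": 0.685, "claw": -1.0}
    - {"dx": -0.052, "dy": 0.298, "dz": 0.1, "yaw": 0.685, "claw": -1.0}
    - {"dx": -0.052, "dy": 0.298, "dz": 0.1, "yaw": 0.685, "claw": -1.0}

```text
time: 7.48
tool_pos: [0.5777, -0.1175, 0.1444]
tool_rot: [-0.002, 0.999, -0.052, -0.006]
contact_force: [0.0, 0.2, -1.0]
gripper_width: 1.001
grasp_force: 0.0
```

```bash
python3 -c "
from h import *
inc([.586,-.120,.081],-.12)
c,im=shot('wrist','w4')
v=np.load('v.npy')
P=np.array([.5865,-.120,.108]); d=.02*np.array([np.cos(-.12),np.sin(-.12),0]);n=.007*np.array([-np.sin(-.12),np.cos(-.12),0])
for q in proj(c,[P+d+n,P+d-n,P-d-n,P-d+n]): cv2.circle(im,tuple(np.rint(q*8).astype(int).tolist()),6,(0,0,255),-1,16,3)
cv2.imwrite('pics/w4c.png',cv2.resize(np.clip(im[150:290,240:400]*2.0,0,255),(640,560),interpolation=3))"
```

```text
inc [0.0186 0.0036 0.1265] yaw 0.0113 now [ 0.5777 -0.1175  0.1444] -0.1031 j6 1.35 F [ 0.   0.2 -1. ] t 7.475[ WARN:0@0.648] global loadsave.cpp:1063 imwrite_ Unsupported depth image for selected encoder is fallbacked to CV_8U.
```

View pics/w4c.png

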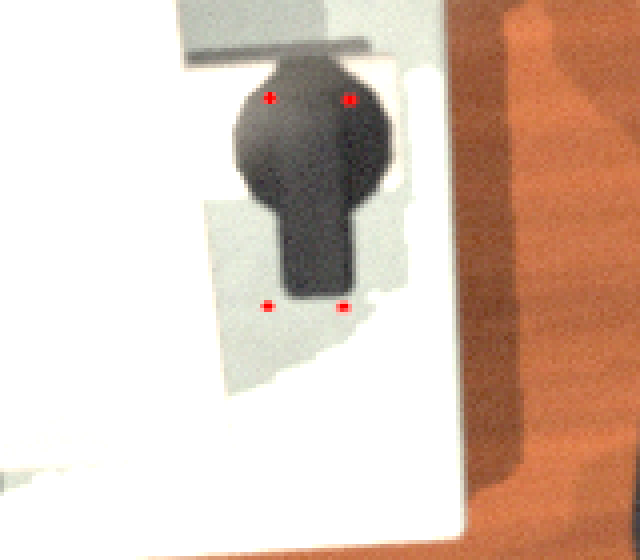

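The bar sits about 2 mm toward -y of the prediction, with its end at crop (285–353,298), and its angle is about -0.07. I'll descend and grip.

Request:
send_rows:
  increments:
    - {"dx": 0.0186, "dy": 0.0056, "dz": 0.06, "yaw": -0.015, "claw": -1.0}
    - {"dx": 0.0186, "dy": 0.0056, "dz": 0.126, "yaw": -0.015, "claw": -1.0}
    - {"dx": 0.0186, "dy": 0.0056, "dz": 0.126, "yaw": -0.015, "claw": -1.0}
    - {"dx": 0.0186, "dy": 0.0056, "dz": 0.126, "yaw": -0.015, "claw": 1.0}
    - {"dx": 0.0186, "dy": 0.0056, "dz": 0.126, "yaw": -0.015, "claw": 1.0}
    - {"dx": 0.0186, "dy": 0.0056, "dz": 0.126, "yaw": -0.015, "claw": 1.0}
    - {"dx": 0.0186, "dy": 0.0056, "dz": 0.126, "yaw": -0.015, "claw": 1.0}
    - {"dx": 0.0186, "dy": 0.0056, "dz": 0.126, "yaw": -0.015, "claw": 1.0}
    - {"dx": 0.0186, "dy": 0.0056, "dz": 0.126, "yaw": -0.015, "claw": 1.0}

```text
time: 8.65
tool_pos: [0.5906, -0.1226, 0.0878]
tool_rot: [-0.0, 0.999, -0.04, -0.0]
contact_force: [-0.1, -0.2, -0.1]
gripper_width: -0.001
grasp_force: 0.0
```

The fingers closed on nothing. I'll lift straight up, let the arm settle, and look again.

Request:
send_rows:
  increments:
    - {"dx": -0.01, "dy": 0.0, "dz": -0.1, "yaw": 0, "claw": 1.0}
    - {"dx": -0.01, "dy": 0, "dz": -0.16, "yaw": 0, "claw": -1.0}
    - {"dx": -0.01, "dy": 0, "dz": -0.16, "yaw": 0, "claw": -1.0}
    - {"dx": -0.01, "dy": 0, "dz": -0.16, "yaw": 0, "claw": -1.0}
    - {"dx": -0.01, "dy": 0, "dz": -0.16, "yaw": 0, "claw": -1.0}
    - {"dx": -0.01, "dy": 0, "dz": -0.16, "yaw": 0, "claw": -1.0}

```text
time: 9.4
tool_pos: [0.5849, -0.122, 0.1662]
tool_rot: [-0.0, 0.999, -0.04, -0.001]
contact_force: [-0.8, -0.6, -0.1]
gripper_width: 0.998
grasp_force: 0.0
```

```bash
python3 -c "
from h import *
inc([.586,-.120,.081],-.08)
c,im=shot('wrist','w5');shot('side','s5');shot('top','t5')
v=np.load('v.npy')
ims=[]
for n,f in (('wrist','w5'),('wrist','w4'),('side','s3'),('side','s5'),('top','t3'),('top','t5')):
    c=pickle.load(open(f+'.pkl','rb'));im=cv2.imread(f'pics/{f}.png');q=np.rint(proj(c,[.5865,-.121,.108])[0]).astype(int)
    r=32 if n=='wrist' else 20
    print(f,q,proj(c,world(v,[0,-.11,.108])))
    x=np.pad(im,((60,60),(60,60),(0,0)))[q[1]+60-r:q[1]+60+r,q[0]+60-r:q[0]+60+r]
    x=cv2.resize(x,(260,260),interpolation=2);cv2.drawMarker(x,(130,130),(0,0,255),0,10);ims.append(np.clip(x.astype(float)*2.4-15,0,255))
cv2.imwrite('pics/m5.png',np.vstack([np.hstack(ims[:3]),np.hstack(ims[3:])]).astype(np.uint8))"
```

```text
inc [ 0.0023 -0.0039  0.1704] yaw -0.0005 now [ 0.5849 -0.122   0.1662] -0.0807 j6 1.32 F [-0.8 -0.6 -0.1] t 9.4
w5 [313 201] [[312.30403231 200.42936216]]
w4 [318 201] [[317.18457574 200.69553943]]
s3 [373 172] [[372.36370052 172.35254864]]
s5 [373 172] [[372.36370052 172.35254864]]
t3 [393 212] [[392.61721503 212.29873499]]
t5 [393 212] [[392.61721503 212.29873499]]
```

View pics/m5.png

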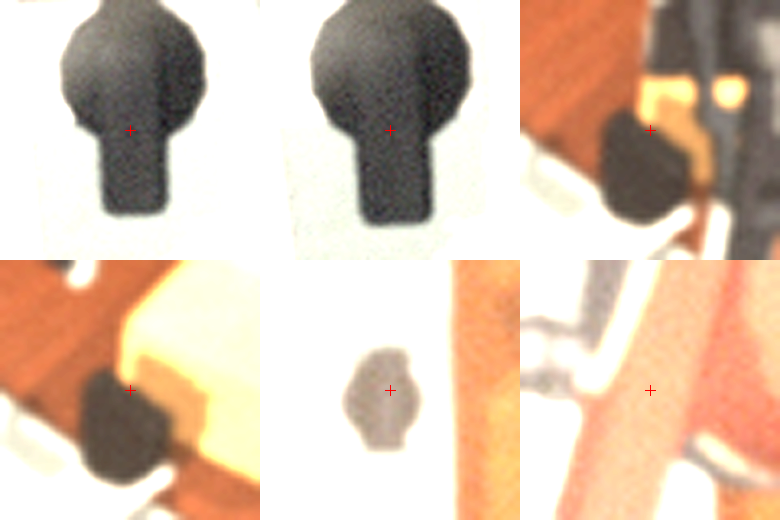

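The mosaic shows the side knob disc in w5 only about 36 px wide and the bar 16 px wide. That puts its top 15–20 mm lower than the text says. The near bar end is at w5 px (314.3,221.5), w4 px (319.5,223.7) and t3 px (392.2,220.9). I'll triangulate.

```bash
python3 - <<'E'
from h import *
C={f:pickle.load(open(f+'.pkl','rb')) for f in('w1','w2','w4','w5','t3','s3')}
P={'w5':[314.25,221.5],'w4':[319.5,223.7],'t3':[392.2,220.9]}
for ks in (('w5','w4'),('w5','t3'),('w4','t3'),('w5','w4','t3')):
    print(ks,tri([C[k] for k in ks],[P[k] for k in ks]).round(4))
# heights from apparent widths: points at width edges
def zw(k,a,b,w):
    f=lambda z:None
    K,E=C[k];M=np.linalg.inv(E);o=M[:3,3]
    def hit(p,z):
        d=M[:3,:3]@np.linalg.inv(K)@[p[0],p[1],1];return o+d*(z-o[2])/d[2]
    from scipy.optimize import brentq
    z=brentq(lambda z:np.linalg.norm(hit(a,z)-hit(b,z))-w,0,.25);print(k,"z",round(z,4),hit(a,z).round(4),hit(b,z).round(4))
u=lambda q,x,y,r,s:(q[0]-r+x/s,q[1]-r+y/s)
s=260/64
zw('w5',u((313,201),102,205,32,s),u((313,201),168,205,32,s),.014)
zw('w4',u((318,201),358,215,32,s),u((318,201),433,215,32,s) ,.014)
zw('w5',u((313,201),62,70,32,s),u((313,201),206,70,32,s),.034)
zw('w4',u((318,201),310,70,32,s),u((318,201),471,70,32,s),.034)
# front knob in w2 : near-end corners, crop offset (200,180) x3, disc width
zw('w2',(200+345/3,180+142/3),(200+385/3,180+130/3),.014)
zw('w2',(200+287/3,180+40/3),(200+397/3,180+40/3),.034)
zw('w1',(383-25+135/5.2,56+45/5.2),(383-25+190/5.2,56+47/5.2),.014)
E
```

```text
('w5', 'w4') [ 0.564  -0.1202  0.0986]
('w5', 't3') [ 0.5669 -0.1198  0.1042]
('w4', 't3') [ 0.5669 -0.1197  0.1042]
('w5', 'w4', 't3') [ 0.5668 -0.1199  0.1042]
w5 z 0.0958 [ 0.5652 -0.1133  0.0958] [ 0.5641 -0.1272  0.0958]
w4 z 0.1024 [ 0.563  -0.1616  0.1024] [ 0.5616 -0.1755  0.1024]
w5 z 0.059 [ 0.5843 -0.1045  0.059 ] [ 0.5816 -0.1384  0.059 ]
w4 z 0.0653 [ 0.5797 -0.159   0.0653] [ 0.5762 -0.1929  0.0653]
w2 z 0.054 [ 0.4766 -0.0527  0.054 ] [ 0.4903 -0.0495  0.054 ]
w2 z 0.0638 [ 0.4624 -0.0117  0.0638] [ 0.4963 -0.015   0.0638]
w1 z 0.0592 [ 0.6055 -0.1258  0.0592] [ 0.6047 -0.1397  0.0592]
```

```bash
cat > sil.py <<'E'
from h import *
from scipy.optimize import minimize
def mask(f,c,ctr,r):
    im=cv2.imread(f'pics/{f}.png').astype(int);m=(im.max(2)<(75 if f[0]!='t' else 95))&(im.max(2)-im.min(2)<25)
    o=np.zeros(m.shape,bool);y,x=np.rint(ctr[::-1]).astype(int);y0=max(0,y-r);x0=max(0,x-r);o[y0:y+r,x0:x+r]=m[y0:y+r,x0:x+r]
    n,l,s,_=cv2.connectedComponentsWithStats(o.astype(np.uint8));k=1+np.argmax(s[1:,4]);return l==k
a=np.linspace(0,2*np.pi,24,endpoint=False);ring=np.c_[.017*np.cos(a),.017*np.sin(a)]
def render(c,p,shape=(400,640)): # p=x,y,ztop,ang,zdisc
    x,y,zt,t,zd=p;out=np.zeros((shape[0]*4,shape[1]*4),np.uint8)
    ca,sa=np.cos(t),np.sin(t);b=np.array([[.02,.007],[.02,-.007],[-.02,-.007],[-.02,.007]])@np.array([[ca,sa],[-sa,ca]])
    for s,z0,z1 in((b,zt-.032,zt),(ring,zd-.008,zd)):
        P=np.vstack([np.c_[s+[x,y],np.full(len(s),z)] for z in(z0,z1)])
        h=cv2.convexHull(np.rint(proj(c,P)*64+30).astype(np.int32));cv2.fillConvexPoly(out,h,255,shift=4)
    return cv2.resize(out,shape[::-1],interpolation=cv2.INTER_AREA)/255.
def fit(fs,p0,r):
    D=[]
    for f,rr in zip(fs,r):
        c=pickle.load(open(f+'.pkl','rb'));D.append((c,mask(f,c,proj(c,p0[:3])[0],rr).astype(float)))
    def cost(q,full=False):
        p=np.array(p0)+q*[.002,.002,.005,.1,.005];e=[np.abs(render(c,p)-m).sum()/m.sum() for c,m in D];return e if full else sum(e)
    S=np.vstack([np.zeros(5),2*np.eye(5)])
    b=minimize(cost,np.zeros(5),method="Nelder-Mead",options=dict(initial_simplex=S,maxiter=250))
    return np.array(p0)+b.x*[.002,.002,.005,.1,.005],cost(b.x,True),[m.sum() for _,m in D]
E
python3 - <<'E'
from sil import *
p=[.5865,-.121,.10,-.08,.07]
for fs,r in((('s5','t3'),(20,16)),(('w5',),(45,)),(('s5','t3','w5'),(20,16,45))):
    q,e,n=fit(fs,p,r);print(fs,q.round(4),np.round(e,2),n)
E
```

```text
('s5', 't3') [ 0.5886 -0.1227  0.1    -0.1997  0.082 ] [0.22 0.71] [np.float64(170.0), np.float64(117.0)]
('w5',) [ 0.584  -0.1214  0.098  -0.095   0.0672] [0.1] [np.float64(1277.0)]
('s5', 't3', 'w5') [ 0.5861 -0.1217  0.1022 -0.1163  0.0822] [0.25 0.72 0.18] [np.float64(170.0), np.float64(117.0), np.float64(1277.0)]
```

Fitting the silhouettes puts the bar top at about 0.100, so I gripped too high. This time I'll go deeper, to TCP z ≈ 0.076.

Request:
send_rows:
  increments:
    - {"dx": 0.003, "dy": -0.001, "dz": 0.1, "yaw": 0.01, "claw": -1.0}
    - {"dx": 0.003, "dy": -0.001, "dz": 0.184, "yaw": 0.01, "claw": -1.0}
    - {"dx": 0.003, "dy": -0.001, "dz": 0.184, "yaw": 0.01, "claw": -1.0}
    - {"dx": 0.003, "dy": -0.001, "dz": 0.184, "yaw": 0.01, "claw": 1.0}
    - {"dx": 0.003, "dy": -0.001, "dz": 0.184, "yaw": 0.01, "claw": 1.0}
    - {"dx": 0.003, "dy": -0.001, "dz": 0.184, "yaw": 0.01, "claw": 1.0}
    - {"dx": 0.003, "dy": -0.001, "dz": 0.184, "yaw": 0.01, "claw": 1.0}
    - {"dx": 0.003, "dy": -0.001, "dz": 0.184, "yaw": 0.01, "claw": 1.0}
    - {"dx": 0.003, "dy": -0.001, "dz": 0.184, "yaw": 0.01, "claw": 1.0}

```text
time: 10.68
tool_pos: [0.5881, -0.1212, 0.0773]
tool_rot: [-0.001, 0.999, -0.048, 0.001]
contact_force: [-0.7, 4.2, 5.7]
gripper_width: 0.14
grasp_force: 60.4
```

Gripped. Turning anticlockwise by 0.96 rad, then releasing and lifting.

Request:
send_rows:
  increments:
    - {"dx": 0, "dy": 0, "dz": 0, "yaw": -0.12, "claw": 1.0}
    - {"dx": 0, "dy": 0, "dz": 0, "yaw": -0.24, "claw": 1.0}
    - {"dx": 0, "dy": 0, "dz": 0, "yaw": -0.36, "claw": 1.0}
    - {"dx": 0, "dy": 0, "dz": 0, "yaw": -0.48, "claw": 1.0}
    - {"dx": 0, "dy": 0, "dz": 0, "yaw": -0.6, "claw": 1.0}
    - {"dx": 0, "dy": 0, "dz": 0, "yaw": -0.64, "claw": 1.0}
    - {"dx": 0, "dy": 0, "dz": 0, "yaw": -0.64, "claw": 1.0}
    - {"dx": 0, "dy": 0, "dz": 0, "yaw": -0.64, "claw": 1.0}

```text
time: 11.68
tool_pos: [0.5876, -0.12, 0.0772]
tool_rot: [-0.001, 0.908, 0.419, 0.001]
contact_force: [-3.1, 7.5, 7.6]
gripper_width: 0.14
grasp_force: 60.6
```

Request:
send_rows:
  increments:
    - {"dx": 0, "dy": 0, "dz": 0, "yaw": 0, "claw": -1.0}
    - {"dx": 0, "dy": 0, "dz": 0, "yaw": 0, "claw": -1.0}
    - {"dx": 0, "dy": 0, "dz": 0, "yaw": 0, "claw": -1.0}
    - {"dx": 0, "dy": 0, "dz": 0, "yaw": 0, "claw": -1.0}
    - {"dx": 0, "dy": 0, "dz": 0, "yaw": 0, "claw": -1.0}
    - {"dx": 0, "dy": 0, "dz": -0.12, "yaw": 0, "claw": -1.0}
    - {"dx": 0, "dy": 0, "dz": -0.24, "yaw": 0, "claw": -1.0}
    - {"dx": 0, "dy": 0, "dz": -0.24, "yaw": 0, "claw": -1.0}
    - {"dx": 0, "dy": 0, "dz": -0.24, "yaw": 0, "claw": -1.0}

```text
time: 12.8
tool_pos: [0.5871, -0.1218, 0.1956]
tool_rot: [0.0, 0.908, 0.419, 0.0]
contact_force: [-0.3, -0.5, 0.2]
gripper_width: 1.002
grasp_force: 0.0
```

```bash
python3 -c "
from h import *
inc([.46,-.03,.24],-.0212);inc([.39,-.03,.24],-.0212)"
```

```text
inc [-0.0253 -0.3125 -0.0888] yaw 0.5903 now [ 0.5871 -0.1218  0.1956] 0.8642 j6 0.38 F [-0.3 -0.5  0.2] t 12.8
inc [-0.1162 -0.419  -0.0888] yaw 0.5903 now [ 0.5871 -0.1218  0.1956] 0.8642 j6 0.38 F [-0.3 -0.5  0.2] t 12.8
```

```bash
python3 -c "
from h import *
inc([.53,-.015,.15],-.0212)"
```

```text
inc [ 0.0884 -0.2255  0.0912] yaw 0.5903 now [ 0.5871 -0.1218  0.1956] 0.8642 j6 0.38 F [-0.3 -0.5  0.2] t 12.8
```

Request:
send_rows:
  increments:
    - {"dx": 0.088, "dy": -0.225, "dz": 0.09, "yaw": 0.59, "claw": -1.0}
    - {"dx": 0.088, "dy": -0.225, "dz": 0.09, "yaw": 0.59, "claw": -1.0}
    - {"dx": 0.088, "dy": -0.225, "dz": 0.09, "yaw": 0.59, "claw": -1.0}
    - {"dx": 0.088, "dy": -0.225, "dz": 0.09, "yaw": 0.59, "claw": -1.0}
    - {"dx": 0.088, "dy": -0.225, "dz": 0.09, "yaw": 0.59, "claw": -1.0}
    - {"dx": 0.088, "dy": -0.225, "dz": 0.09, "yaw": 0.59, "claw": -1.0}
    - {"dx": 0.088, "dy": -0.225, "dz": 0.09, "yaw": 0.59, "claw": -1.0}
    - {"dx": 0.088, "dy": -0.225, "dz": 0.09, "yaw": 0.59, "claw": -1.0}

```text
time: 13.8
tool_pos: [0.5299, -0.0154, 0.1503]
tool_rot: [-0.0, 1.0, -0.01, -0.0]
contact_force: [0.5, 0.1, 0.0]
gripper_width: 0.997
grasp_force: 0.0
```

```bash
python3 -c "
from h import *
shot('wrist','a1');inc([.575,.03,.15],-.0212+1.5)"
```

```text
inc [ 0.0881 -0.0925  0.0009] yaw -0.9992 now [ 0.53   -0.0153  0.1505] -0.02 j6 1.42 F [-0.4  0.5 -0.3] t 13.85
```

Request:
send_rows:
  increments:
    - {"dx": 0.116, "dy": 0.11, "dz": 0.0, "yaw": -1.0, "claw": -1.0}
    - {"dx": 0.116, "dy": 0.11, "dz": 0.0, "yaw": -1.0, "claw": -1.0}
    - {"dx": 0.116, "dy": 0.11, "dz": 0.0, "yaw": -1.0, "claw": -1.0}
    - {"dx": 0.116, "dy": 0.11, "dz": 0.0, "yaw": -1.0, "claw": -1.0}
    - {"dx": 0.116, "dy": 0.11, "dz": 0.0, "yaw": -1.0, "claw": -1.0}
    - {"dx": 0.116, "dy": 0.11, "dz": 0.0, "yaw": -1.0, "claw": -1.0}
    - {"dx": 0.116, "dy": 0.11, "dz": 0.0, "yaw": -1.0, "claw": -1.0}
    - {"dx": 0.116, "dy": 0.11, "dz": 0.0, "yaw": -1.0, "claw": -1.0}
    - {"dx": 0.116, "dy": 0.11, "dz": 0.0, "yaw": -1.0, "claw": -1.0}
    - {"dx": 0.116, "dy": 0.11, "dz": 0.0, "yaw": -1.0, "claw": -1.0}

```text
time: 15.1
tool_pos: [0.587, -0.0715, 0.1508]
tool_rot: [-0.0, 0.74, 0.673, -0.0]
contact_force: [-0.2, -0.3, 0.6]
gripper_width: 1.004
grasp_force: 0.0
```

```bash
python3 -c "
from h import *
shot('wrist','a2');inc([.575,.03,.15],-.0212+1.5)"
cat > lev.py <<'E'
from h import *
import sys
from scipy.ndimage import map_coordinates,gaussian_filter
H=.085
def edges(im,c,W,n=25,w=7,skip=()):
    """subpixel step edges (bright inside) along polygon W (4 world corners, inside at centroid)"""
    g=gaussian_filter(im.astype(float).mean(2),.7);q=proj(c,W);ctr=q.mean(0);out=[]
    for k in range(4):
        for t in np.linspace(.06,.94,n):
            P=W[k]*(1-t)+W[(k+1)%4]*t;p=proj(c,P)[0];d=q[(k+1)%4]-q[k];nn=np.array([-d[1],d[0]])/np.linalg.norm(d)
            if nn@(ctr-p)<0:nn=-nn
            x=np.arange(-w,w+.1,.25);s=p+x[:,None]*nn
            if s.min()<3 or s[:,0].max()>636 or s[:,1].max()>396:continue
            pr=map_coordinates(g,[s[:,1],s[:,0]],order=1);gr=np.gradient(pr,.25);i=gr.argmax()
            if gr[i]<8 or i<3 or i>len(x)-4:continue
            a=np.polyfit(x[i-3:i+4],gr[i-3:i+4],2);xs=-a[1]/2/a[0] if a[0]<0 else x[i]
            out.append((k,t,*(p+xs*nn)))
    return np.array(out)
def solve(fs,v0,w=7,verb=True):
    V=[(pickle.load(open(f+'.pkl','rb')),cv2.imread(f'pics/{f}.png')) for f in fs]
    x=np.r_[v0[:5],np.zeros(6*len(fs))]
    slab=np.array([[.105,.215,.018],[.105,-.145,.018],[-.145,-.145,.018],[-.145,.215,.018]])
    def cam_(c,d):
        E=np.eye(4);E[:3,:3]=R.from_rotvec(d[:3]).as_matrix();E[:3,3]=d[3:];return c[0],E@c[1]
    for it in range(4):
        obs=[]
        for i,(c,im) in enumerate(V):
            cc=cam_(c,x[5+6*i:11+6*i])
            obs.append([edges(im,cc,world(x,plate(x[3],x[4])),w=w),edges(im,cc,world(x,slab),w=w)])
        def f(x):
            r=[]
            for i,(c,im) in enumerate(V):
                cc=cam_(c,x[5+6*i:11+6*i])
                for W,o,sc in((world(x,plate(x[3],x[4])),obs[i][0],1),(world(x,slab),obs[i][1],1)):
                    if not len(o):continue
                    k=o[:,0].astype(int);q=proj(cc,W);a=q[k];d=q[(k+1)%4]-a;d/=np.linalg.norm(d,axis=1)[:,None];e=o[:,2:]-a
                    r.append((d[:,0]*e[:,1]-d[:,1]*e[:,0])/.4)
                r.append(x[5+6*i:11+6*i]/np.r_[[.004]*3,[.0015]*3])
            return np.concatenate(r)
        s=least_squares(f,x,loss="soft_l1");x=s.x;w=max(3,w-2)
    cov=np.linalg.inv(s.jac.T@s.jac)
    if verb:
        print(fs,"v",x[:3].round(4),"front_up",x[3].round(4),"side_up",x[4].round(4),"sd",np.sqrt(np.diag(cov))[:5].round(4),[ (len(a),len(b)) for a,b in obs],"rms px",np.round(.4*np.sqrt(np.mean(np.minimum(f(x)**2,9))),2))
        print("  cams",x[5:].reshape(-1,6).round(4).tolist())
    return x
E
python3 - <<'E'
from lev import *
v=np.load("v.npy");solve(["top0","side0"] if 0 else ["w1"],v)
u=v.copy();u[3:5]=0
for fs in (["a1"],["a2"],["a1","a2"]): solve(fs,u)
E
```

```text
inc [ 0.1999 -0.0429  0.0016] yaw -0.0009 now [ 0.587  -0.0715  0.1508] 1.4774 j6 -0.15 F [-0.1 -0.6 -0.3] t 15.15
['w1'] v [ 0.5924 -0.0111 -0.0206] front_up -0.0774 side_up 0.0437 sd [0.0022 0.0017 0.0041 0.0108 0.0076] [(84, 59)] rms px 0.37
  cams [[-0.0032, -0.0003, -0.0001, -0.0, -0.0005, 0.0056]]
['a1'] v [ 0.5895 -0.0111 -0.0204] front_up -0.0288 side_up 0.0093 sd [0.0018 0.0015 0.0041 0.0037 0.0044] [(81, 50)] rms px 0.25
  cams [[0.0025, -0.0009, -0.0003, -0.0, -0.0005, 0.0044]]
['a2'] v [ 0.5892 -0.0106 -0.0213] front_up -0.025 side_up 0.0186 sd [0.0016 0.0018 0.0041 0.0048 0.0042] [(71, 51)] rms px 0.31
  cams [[0.0023, 0.0006, 0.0002, 0.0, -0.0005, 0.0045]]
['a1', 'a2'] v [ 0.5892 -0.0108 -0.0207] front_up -0.0277 side_up 0.0138 sd [0.0012 0.0012 0.0029 0.003  0.0031] [(81, 50), (71, 51)] rms px 0.29
  cams [[0.003, -0.0006, -0.0004, 0.0002, -0.0007, 0.0043], [0.0022, 0.0009, 0.0005, -0.0001, -0.0007, 0.0044]]
```

```bash
python3 - <<'E'
from lev import *
for n in("top","side"): pickle.dump(cam(n),open(f"{n}0.pkl","wb"))
v=np.load("v.npy")
solve(["top0"],v,w=3);solve(["side0"],v,w=3);solve(["top0","side0","w1"],v,w=3)
v[3]=-.02;solve(["t3"],v,w=3);solve(["s3"],v,w=3);solve(["t3","s3"],v,w=3)
E
```

```text
['top0'] v [ 0.5892 -0.0117 -0.0189] front_up -0.1043 side_up 0.0069 sd [0.0042 0.0038 0.0043 0.0263 0.0246] [(82, 100)] rms px 0.32
  cams [[-0.0005, -0.001, 0.0001, 0.0, 0.0, 0.0003]]
['side0'] v [ 0.5426 -0.0146 -0.0278] front_up -0.0131 side_up 0.047 sd [0.0113 0.0084 0.017  0.0064 0.0043] [(89, 90)] rms px 0.51
  cams [[0.0198, -0.0326, 0.0077, 0.0, -0.0003, -0.0003]]
['top0', 'side0', 'w1'] v [ 0.5861 -0.0112 -0.0178] front_up -0.0509 side_up 0.0445 sd [0.0032 0.0015 0.0029 0.0053 0.0035] [(83, 100), (91, 78), (83, 59)] rms px 0.38
  cams [[0.0022, -0.0009, 0.002, 0.0005, -0.0001, 0.0008], [0.0002, -0.0043, 0.0057, 0.0008, -0.0002, -0.0151], [-0.0008, -0.0008, 0.0021, -0.0004, -0.0054, 0.0037]]
['t3'] v [ 0.5868 -0.0142 -0.0199] front_up 0.0539 side_up 0.074 sd [0.0043 0.0045 0.0043 0.0271 0.0265] [(78, 83)] rms px 0.41
  cams [[0.0014, -0.003, 0.0002, -0.0, -0.0, -0.0]]
['s3'] v [ 0.5466 -0.0136 -0.0265] front_up 0.0239 side_up 0.0466 sd [0.011  0.0083 0.0168 0.0059 0.0042] [(93, 93)] rms px 0.53
  cams [[0.018, -0.0295, 0.0076, 0.0, -0.0005, -0.0006]]
['t3', 's3'] v [ 0.568  -0.0108 -0.0145] front_up 0.0129 side_up 0.0471 sd [0.0054 0.003  0.0047 0.0058 0.0041] [(76, 83), (92, 91)] rms px 0.46
  cams [[0.0176, -0.0006, 0.0031, 0.0003, -0.0012, 0.0004], [0.0097, -0.0149, 0.0136, 0.0005, -0.0001, -0.0082]]
```

```bash
python3 - <<'E'
s=open('lev.py').read()
s=s.replace("x=np.r_[v0[:5],np.zeros(6*len(fs))]","N=5+6*len(fs);x=np.r_[v0[:5],np.zeros(6*len(fs)),0,0]")
s=s.replace("E[:3,3]=d[3:];return c[0],E@c[1]","E[:3,3]=d[3:6];K=c[0].copy();K[0,0]*=1+x_[N+1];K[1,1]*=1+x_[N+1];return K,E@c[1]").replace("def cam_(c,d):","def cam_(c,d,x_):").replace("cam_(c,x[5+6*i:11+6*i])","cam_(c,x[5+6*i:11+6*i],x)")
s=s.replace("plate(x[3],x[4])","plate(x[3],x[4])+[0,0,x[N]]").replace("            return np.concatenate(r)","            r.append(x[N:]/np.array([hs,fsd]));return np.concatenate(r)")
s=s.replace("w=7,verb=True","w=7,verb=True,hs=.003,fsd=.01").replace("x[5:].reshape(-1,6).round(4).tolist()","x[5:N].reshape(-1,6).round(4).tolist(),'h,f',x[N:].round(4)")
open('lev.py','w').write(s)
E
python3 - <<'E'
from lev import *
u=np.load("v.npy");u[3:5]=[-.03,.015]
solve(["a1","a2"],u,hs=1e-6,fsd=1e-6);solve(["a1","a2"],u,hs=1e-6);solve(["a1","a2"],u,fsd=1e-6);solve(["a1","a2"],u)
u=np.load("v.npy");solve(["w1"],u,hs=.001)
E
```

```text
['a1', 'a2'] v [ 0.5892 -0.0108 -0.0207] front_up -0.0277 side_up 0.0138 sd [0.0012 0.0012 0.0029 0.003  0.0031] [(81, 50), (71, 51)] rms px 0.28
  cams [[0.003, -0.0006, -0.0004, 0.0002, -0.0007, 0.0043], [0.0022, 0.0009, 0.0005, -0.0001, -0.0007, 0.0044]] h,f [ 0. -0.]
['a1', 'a2'] v [ 0.5894 -0.0108 -0.0206] front_up -0.0273 side_up 0.0138 sd [0.0012 0.0012 0.0029 0.003  0.0032] [(81, 50), (71, 51)] rms px 0.27
  cams [[0.0017, -0.001, -0.0004, 0.0003, -0.0007, 0.0022], [0.0013, 0.0006, 0.0003, -0.0002, -0.0009, 0.0023]] h,f [ 0.     -0.0081]
['a1', 'a2'] v [ 0.5896 -0.0105 -0.0207] front_up -0.0302 side_up 0.0114 sd [0.0014 0.0013 0.0029 0.003  0.0033] [(81, 51), (71, 51)] rms px 0.28
  cams [[-0.0005, -0.0003, 0.0003, 0.0004, -0.0014, 0.0047], [0.0007, 0.0008, -0.0, -0.0005, -0.001, 0.0048]] h,f [ 0.0008 -0.    ]
['a1', 'a2'] v [ 0.5896 -0.0106 -0.0207] front_up -0.0297 side_up 0.0116 sd [0.0014 0.0013 0.0029 0.003  0.0033] [(81, 51), (71, 51)] rms px 0.28
  cams [[-0.0005, -0.0004, 0.0002, 0.0004, -0.0013, 0.0041], [0.0006, 0.0008, -0.0, -0.0005, -0.001, 0.0042]] h,f [ 0.0007 -0.002 ]
['w1'] v [ 0.5917 -0.011  -0.0205] front_up -0.0753 side_up 0.0405 sd [0.0021 0.0017 0.0041 0.0111 0.0083] [(83, 59)] rms px 0.35
  cams [[-0.0016, -0.0001, -0.0, -0.0, -0.0004, 0.0019]] h,f [-0.0009 -0.0083]
```

Vision robustly gives front -0.029 and side +0.013 rad still to correct. I'll go back to the front knob, whose grip angle was 0.926.

```bash
python3 -c "
from h import *
inc([.4797,-.0085,.077],.926)"
```

```text
inc [ 0.1055 -0.2255  0.1476] yaw 0.3676 now [ 0.587  -0.0715  0.1508] 1.4774 j6 -0.15 F [-0.1 -0.6 -0.3] t 15.15
```

Request:
send_rows:
  increments:
    - {"dx": 0.1055, "dy": -0.2255, "dz": 0, "yaw": 0.367, "claw": -1.0}
    - {"dx": 0.1055, "dy": -0.2255, "dz": 0, "yaw": 0.367, "claw": -1.0}
    - {"dx": 0.1055, "dy": -0.2255, "dz": 0, "yaw": 0.367, "claw": -1.0}
    - {"dx": 0.1055, "dy": -0.2255, "dz": 0, "yaw": 0.367, "claw": -1.0}
    - {"dx": 0.1055, "dy": -0.2255, "dz": 0.07, "yaw": 0.367, "claw": -1.0}
    - {"dx": 0.1055, "dy": -0.2255, "dz": 0.147, "yaw": 0.367, "claw": -1.0}
    - {"dx": 0.1055, "dy": -0.2255, "dz": 0.147, "yaw": 0.367, "claw": -1.0}
    - {"dx": 0.1055, "dy": -0.2255, "dz": 0.147, "yaw": 0.367, "claw": 1.0}
    - {"dx": 0.1055, "dy": -0.2255, "dz": 0.147, "yaw": 0.367, "claw": 1.0}
    - {"dx": 0.1055, "dy": -0.2255, "dz": 0.147, "yaw": 0.367, "claw": 1.0}
    - {"dx": 0.1055, "dy": -0.2255, "dz": 0.147, "yaw": 0.367, "claw": 1.0}
    - {"dx": 0.1055, "dy": -0.2255, "dz": 0.147, "yaw": 0.367, "claw": 1.0}
    - {"dx": 0.1055, "dy": -0.2255, "dz": 0.147, "yaw": 0.367, "claw": 1.0}

```text
time: 16.77
tool_pos: [0.48, -0.0086, 0.0784]
tool_rot: [0.0, 0.894, 0.448, 0.0]
contact_force: [-2.8, 1.1, 6.0]
gripper_width: 0.143
grasp_force: 60.0
```

Gripped. Turning clockwise by 0.57 rad.

Request:
send_rows:
  increments:
    - {"dx": 0, "dy": 0, "dz": 0, "yaw": 0.12, "claw": 1.0}
    - {"dx": 0, "dy": 0, "dz": 0, "yaw": 0.24, "claw": 1.0}
    - {"dx": 0, "dy": 0, "dz": 0, "yaw": 0.36, "claw": 1.0}
    - {"dx": 0, "dy": 0, "dz": 0, "yaw": 0.38, "claw": 1.0}
    - {"dx": 0, "dy": 0, "dz": 0, "yaw": 0.38, "claw": 1.0}
    - {"dx": 0, "dy": 0, "dz": 0, "yaw": 0.38, "claw": 1.0}
    - {"dx": 0, "dy": 0, "dz": 0, "yaw": 0.38, "claw": -1.0}
    - {"dx": 0, "dy": 0, "dz": 0, "yaw": 0.38, "claw": -1.0}
    - {"dx": 0, "dy": 0, "dz": 0, "yaw": 0.38, "claw": -1.0}
    - {"dx": 0, "dy": 0, "dz": 0, "yaw": 0.38, "claw": -1.0}
    - {"dx": 0, "dy": 0, "dz": 0, "yaw": 0.38, "claw": -1.0}
    - {"dx": 0, "dy": 0, "dz": -0.08, "yaw": 0.38, "claw": -1.0}
    - {"dx": 0, "dy": 0, "dz": -0.15, "yaw": 0.38, "claw": -1.0}
    - {"dx": 0, "dy": 0, "dz": -0.15, "yaw": 0.38, "claw": -1.0}
    - {"dx": 0, "dy": 0, "dz": -0.15, "yaw": 0.38, "claw": -1.0}

```text
time: 18.65
tool_pos: [0.4791, -0.0086, 0.1515]
tool_rot: [-0.0, 0.984, 0.178, -0.0]
contact_force: [0.1, 0.4, -1.2]
gripper_width: 1.003
grasp_force: 0.0
```

```bash
python3 -c "
from h import *
inc([.5875,-.1205,.077],.8642)"
```

```text
inc [0.1245 0.2857 0.1488] yaw -0.3369 now [ 0.4791 -0.0086  0.1515] 0.3588 j6 1.04 F [ 0.1  0.4 -1.2] t 18.65
```

Request:
send_rows:
  increments:
    - {"dx": 0.125, "dy": 0.285, "dz": 0, "yaw": -0.337, "claw": -1.0}
    - {"dx": 0.125, "dy": 0.285, "dz": 0, "yaw": -0.337, "claw": -1.0}
    - {"dx": 0.125, "dy": 0.285, "dz": 0, "yaw": -0.337, "claw": -1.0}
    - {"dx": 0.125, "dy": 0.285, "dz": 0, "yaw": -0.337, "claw": -1.0}
    - {"dx": 0.125, "dy": 0.285, "dz": 0.07, "yaw": -0.337, "claw": -1.0}
    - {"dx": 0.125, "dy": 0.285, "dz": 0.148, "yaw": -0.337, "claw": -1.0}
    - {"dx": 0.125, "dy": 0.285, "dz": 0.148, "yaw": -0.337, "claw": -1.0}
    - {"dx": 0.125, "dy": 0.285, "dz": 0.148, "yaw": -0.337, "claw": 1.0}
    - {"dx": 0.125, "dy": 0.285, "dz": 0.148, "yaw": -0.337, "claw": 1.0}
    - {"dx": 0.125, "dy": 0.285, "dz": 0.148, "yaw": -0.337, "claw": 1.0}
    - {"dx": 0.125, "dy": 0.285, "dz": 0.148, "yaw": -0.337, "claw": 1.0}
    - {"dx": 0.125, "dy": 0.285, "dz": 0.148, "yaw": -0.337, "claw": 1.0}
    - {"dx": 0.125, "dy": 0.285, "dz": 0.148, "yaw": -0.337, "claw": 1.0}

```text
time: 20.27
tool_pos: [0.5886, -0.1202, 0.0795]
tool_rot: [0.0, 0.908, 0.419, 0.0]
contact_force: [-1.8, 1.4, 6.0]
gripper_width: 0.138
grasp_force: 59.7
```

Request:
send_rows:
  increments:
    - {"dx": 0, "dy": 0, "dz": 0, "yaw": -0.1, "claw": 1.0}
    - {"dx": 0, "dy": 0, "dz": 0, "yaw": -0.173, "claw": 1.0}
    - {"dx": 0, "dy": 0, "dz": 0, "yaw": -0.173, "claw": 1.0}
    - {"dx": 0, "dy": 0, "dz": 0, "yaw": -0.173, "claw": 1.0}
    - {"dx": 0, "dy": 0, "dz": 0, "yaw": -0.173, "claw": -1.0}
    - {"dx": 0, "dy": 0, "dz": 0, "yaw": -0.173, "claw": -1.0}
    - {"dx": 0, "dy": 0, "dz": 0, "yaw": -0.173, "claw": -1.0}
    - {"dx": 0, "dy": 0, "dz": 0, "yaw": -0.173, "claw": -1.0}
    - {"dx": 0, "dy": 0, "dz": 0, "yaw": -0.173, "claw": -1.0}
    - {"dx": 0, "dy": 0, "dz": -0.08, "yaw": -0.173, "claw": -1.0}
    - {"dx": 0, "dy": 0, "dz": -0.15, "yaw": -0.173, "claw": -1.0}
    - {"dx": 0, "dy": 0, "dz": -0.15, "yaw": -0.173, "claw": -1.0}
    - {"dx": 0, "dy": 0, "dz": -0.15, "yaw": -0.173, "claw": -1.0}

```text
time: 21.9
tool_pos: [0.5878, -0.12, 0.1526]
tool_rot: [-0.0, 0.846, 0.533, -0.0]
contact_force: [-0.4, -0.0, -0.1]
gripper_width: 0.999
grasp_force: 0.0
```

```bash
python3 -c "
from h import *
inc([.587,-.0715,.1508],1.4774)"
```

```text
inc [ 0.0868 -0.0433  0.0036] yaw -0.2357 now [ 0.5878 -0.12    0.1526] 1.1238 j6 0.12 F [-0.4 -0.  -0.1] t 21.9
```

Request:
send_rows:
  increments:
    - {"dx": 0.087, "dy": -0.043, "dz": 0, "yaw": -0.236, "claw": -1.0}
    - {"dx": 0.087, "dy": -0.043, "dz": 0, "yaw": -0.236, "claw": -1.0}
    - {"dx": 0.087, "dy": -0.043, "dz": 0, "yaw": -0.236, "claw": -1.0}
    - {"dx": 0.087, "dy": -0.043, "dz": 0, "yaw": -0.236, "claw": -1.0}
    - {"dx": 0.087, "dy": -0.043, "dz": 0, "yaw": -0.236, "claw": -1.0}

```text
time: 22.52
tool_pos: [0.5873, -0.072, 0.1528]
tool_rot: [-0.0, 0.74, 0.673, -0.0]
contact_force: [-0.1, 0.6, -0.4]
gripper_width: 1.002
grasp_force: 0.0
```

```bash
python3 -c "
from h import *
shot('wrist','b2');inc([.53,-.0153,.1503],-.02)
from lev import *
u=np.load('v.npy');u[3:5]=0;solve(['b2'],u)"
```

```text
inc [ 0.1021 -0.1251  0.0055] yaw 0.9975 now [ 0.5874 -0.072   0.153 ] 1.4762 j6 -0.15 F [-1.   0.3  0.2] t 22.575
['b2'] v [ 0.5892 -0.0095 -0.0204] front_up 0.0024 side_up 0.0058 sd [0.0016 0.0017 0.0041 0.0042 0.0039] [(73, 52)] rms px 0.24
  cams [[-0.0006, 0.0006, 0.0002, 0.0, -0.0004, 0.002]] h,f [ 0.0004 -0.0109]
```

Request:
send_rows:
  increments:
    - {"dx": 0.102, "dy": -0.125, "dz": 0.005, "yaw": 0.998, "claw": -1.0}
    - {"dx": 0.102, "dy": -0.125, "dz": 0.005, "yaw": 0.998, "claw": -1.0}
    - {"dx": 0.102, "dy": -0.125, "dz": 0.005, "yaw": 0.998, "claw": -1.0}
    - {"dx": 0.102, "dy": -0.125, "dz": 0.005, "yaw": 0.998, "claw": -1.0}
    - {"dx": 0.102, "dy": -0.125, "dz": 0.005, "yaw": 0.998, "claw": -1.0}
    - {"dx": 0.102, "dy": -0.125, "dz": 0.005, "yaw": 0.998, "claw": -1.0}
    - {"dx": 0.102, "dy": -0.125, "dz": 0.005, "yaw": 0.998, "claw": -1.0}
    - {"dx": 0.102, "dy": -0.125, "dz": 0.005, "yaw": 0.998, "claw": -1.0}
    - {"dx": 0.102, "dy": -0.125, "dz": 0.005, "yaw": 0.998, "claw": -1.0}
    - {"dx": 0.102, "dy": -0.125, "dz": 0.005, "yaw": 0.998, "claw": -1.0}

```text
time: 23.82
tool_pos: [0.5301, -0.0152, 0.1508]
tool_rot: [-0.0, 1.0, -0.009, 0.0]
contact_force: [0.3, -0.5, -0.1]
gripper_width: 0.997
grasp_force: 0.0
```

```bash
python3 -c "
from h import *
c,im=shot('wrist','b1')
from lev import *
u=np.load('v.npy');u[3:5]=0;solve(['b1'],u);solve(['b1','b2'],u);solve(['b1','b2'],u,hs=1e-6,fsd=1e-6)
# joint fit of all with tilt change known from the turns (front .57*.05, side .265*.05)
"
```

```text
['b1'] v [ 0.5902 -0.0106 -0.0207] front_up 0.0012 side_up 0.0002 sd [0.0018 0.0015 0.0041 0.004  0.0041] [(81, 52)] rms px 0.26
  cams [[0.0006, 0.0005, 0.0002, 0.0, -0.0005, 0.0059]] h,f [0.0006 0.004 ]
['b1', 'b2'] v [ 0.5895 -0.0103 -0.0206] front_up 0.0022 side_up 0.0027 sd [0.0014 0.0013 0.0029 0.0029 0.0029] [(80, 52), (73, 52)] rms px 0.27
  cams [[0.0, 0.0004, 0.0003, 0.0003, -0.0013, 0.0043], [0.0003, 0.0011, 0.0003, -0.0005, -0.0009, 0.0044]] h,f [ 0.0005 -0.0012]
['b1', 'b2'] v [ 0.5892 -0.0105 -0.0206] front_up 0.0038 side_up 0.0046 sd [0.0013 0.0012 0.0029 0.0029 0.0027] [(81, 52), (73, 52)] rms px 0.28
  cams [[0.0021, 0.0005, 0.0001, 0.0001, -0.001, 0.0043], [0.002, 0.0014, 0.0006, -0.0003, -0.0006, 0.0044]] h,f [ 0. -0.]
```

The plate now measures level to within about 0.003 rad on both axes. The turn bookkeeping agrees: -0.029 + 0.0285 front and +0.013 - 0.013 side. Next I'll move the shut fingers above the lever roller.

Request:
send_rows:
  increments:
    - {"dx": -0.0743, "dy": -0.352, "dz": -0.02, "yaw": 0, "claw": 1.0}
    - {"dx": -0.0743, "dy": -0.352, "dz": -0.02, "yaw": 0, "claw": 1.0}
    - {"dx": -0.0743, "dy": -0.352, "dz": -0.02, "yaw": 0, "claw": 1.0}
    - {"dx": -0.0743, "dy": -0.352, "dz": -0.02, "yaw": 0, "claw": 1.0}
    - {"dx": -0.0743, "dy": -0.352, "dz": -0.02, "yaw": 0, "claw": 1.0}
    - {"dx": -0.0743, "dy": -0.352, "dz": -0.02, "yaw": 0, "claw": 1.0}
    - {"dx": -0.0743, "dy": -0.352, "dz": -0.02, "yaw": 0, "claw": 1.0}
    - {"dx": -0.0743, "dy": -0.352, "dz": -0.02, "yaw": 0, "claw": 1.0}

```text
time: 24.88
tool_pos: [0.4965, 0.1609, 0.1607]
tool_rot: [0.0, 1.0, -0.01, -0.0]
contact_force: [0.2, 0.3, -0.3]
gripper_width: 0.0
grasp_force: 0.0
```

```bash
python3 -c "
from h import *
c,im=shot('wrist','l1');cs,ims=shot('side','l1s');ct,imt=shot('top','l1t')
inc([.4978,.1614,.118],-.02);inc([.488,.1614,.082],-.02)
p=[.4978,.1614,.115]
for f,c in(('l1',c),('l1s',cs),('l1t',ct)):
    im=cv2.imread(f'pics/{f}.png').astype(int);q=proj(c,p)[0];print(f,q.round(1))
    y,x=np.rint(q[::-1]).astype(int);g=im.max(2)[y-24:y+24:2,x-36:x+36:2]
    if f!='l1':print('\n'.join(''.join('#' if k<70 else '+' if k<110 else '.' for k in r) for r in im.max(2)[y-12:y+12,x-20:x+20]))
    else: print('\n'.join(''.join('#' if k<60 else '+' if k<100 else '.' for k in r) for r in im.max(2)[y-60:y+60:4,x-80:x+80:3]))
"
```

```text
inc [ 0.0028 -0.0003  0.0856] yaw 0.0002 now [0.4964 0.1613 0.1608] -0.0197 j6 1.76 F [-0.6  0.9 -0.4] t 25.025
inc [-1.680e-02  1.000e-04  1.576e-01] yaw 0.0002 now [0.4964 0.1613 0.1608] -0.0197 j6 1.76 F [-0.6  0.9 -0.4] t 25.025
l1 [313.5 206.8]
......................................................
......................................................
......................................................
......................................................
......................................................
......................................................
......................................................
......................................................
......................................................
......................................................
......................................................
......................###########+....................
.....................#############....................
.....................#############....................
.....................#############....................
.....................####
[... 2103 characters left out ...]
...
........................+++++++.........
........................+++++++.........
........................++++++++........
........................++++++++........
........................+++##+++++++++++
........................+++++++#++++++++
.........................+++++++#+++++++
.........................++++++#++++++++
.........................++++++++++++...
.........................++++++++++++...
.........................++++++#+++++...
..........................++++++++++++..
..........................++++++++++++++
..........................++++++##++++++
..........................+++++#+#++++++
..........................+++++++#++.+++
..........................++++++++......
```

The roller is centred at the predicted pixels in both the wrist and side views. Pressing down along its arc.

Request:
send_rows:
  increments:
    - {"dx": 0.002, "dy": 0, "dz": 0.05, "yaw": 0, "claw": 1.0}
    - {"dx": -0.003, "dy": 0, "dz": 0.075, "yaw": 0, "claw": 1.0}
    - {"dx": -0.011, "dy": 0, "dz": 0.1, "yaw": 0, "claw": 1.0}
    - {"dx": -0.018, "dy": 0, "dz": 0.13, "yaw": 0, "claw": 1.0}
    - {"dx": -0.018, "dy": 0, "dz": 0.13, "yaw": 0, "claw": 1.0}
    - {"dx": -0.018, "dy": 0, "dz": 0.13, "yaw": 0, "claw": 1.0}

```text
time: 25.78
tool_pos: [0.4875, 0.1619, 0.0966]
tool_rot: [-0.0, 1.0, -0.01, 0.0]
contact_force: [-4.4, 0.0, 5.3]
gripper_width: -0.005
grasp_force: 2.4
```

Request:
send_rows:
  increments:
    - {"dx": 0, "dy": 0, "dz": 0.015, "yaw": 0, "claw": 1.0}
    - {"dx": 0, "dy": 0, "dz": 0.03, "yaw": 0, "claw": 1.0}
    - {"dx": 0, "dy": 0, "dz": 0.03, "yaw": 0, "claw": 1.0}

```text
time: 26.15
tool_pos: [0.4877, 0.162, 0.0813]
tool_rot: [-0.0, 1.0, -0.01, 0.0]
contact_force: [-2.5, 0.3, 3.9]
gripper_width: -0.001
grasp_force: 2.3
```

Request:
send_rows:
  increments:
    - {"dx": 0, "dy": 0, "dz": 0.005, "yaw": 0, "claw": 1.0}
    - {"dx": 0, "dy": 0, "dz": 0.01, "yaw": 0, "claw": 1.0}
    - {"dx": 0, "dy": 0, "dz": 0.01, "yaw": 0, "claw": 1.0}

```text
time: 26.52
tool_pos: [0.4876, 0.1619, 0.0765]
tool_rot: [-0.0, 1.0, -0.01, 0.0]
contact_force: [-4.0, 1.1, 6.3]
gripper_width: -0.0
grasp_force: 2.5
```

Request:
send_rows:
  increments:
    - {"dx": 0, "dy": 0, "dz": 0.005, "yaw": 0, "claw": 1.0}
    - {"dx": 0, "dy": 0, "dz": 0.005, "yaw": 0, "claw": 1.0}

```text
time: 26.78
tool_pos: [0.4876, 0.1619, 0.0738]
tool_rot: [-0.0, 1.0, -0.01, 0.0]
contact_force: [-2.2, 0.7, 5.0]
gripper_width: 0.002
grasp_force: 2.5
```

Not at the stop yet. Continuing in small steps.

Request:
send_rows:
  increments:
    - {"dx": 0, "dy": 0, "dz": 0.005, "yaw": 0, "claw": 1.0}
    - {"dx": 0, "dy": 0, "dz": 0.005, "yaw": 0, "claw": 1.0}

```text
time: 27.02
tool_pos: [0.4875, 0.1618, 0.0712]
tool_rot: [-0.0, 1.0, -0.01, 0.0]
contact_force: [-3.5, 0.1, 4.6]
gripper_width: -0.002
grasp_force: 2.5
```

Request:
send_rows:
  increments:
    - {"dx": 0, "dy": 0, "dz": 0.004, "yaw": 0, "claw": 1.0}
    - {"dx": 0, "dy": 0, "dz": 0.004, "yaw": 0, "claw": 1.0}

```text
time: 27.28
tool_pos: [0.4874, 0.1618, 0.0691]
tool_rot: [-0.0, 1.0, -0.01, 0.0]
contact_force: [-3.0, 0.8, 5.6]
gripper_width: -0.002
grasp_force: 2.6
```

Request:
send_rows:
  increments:
    - {"dx": 0, "dy": 0, "dz": 0.004, "yaw": 0, "claw": 1.0}
    - {"dx": 0, "dy": 0, "dz": 0.004, "yaw": 0, "claw": 1.0}

```text
time: 27.52
tool_pos: [0.4874, 0.1619, 0.067]
tool_rot: [-0.0, 1.0, -0.01, 0.0]
contact_force: [-2.8, 0.4, 5.8]
gripper_width: 0.003
grasp_force: 2.6
```

Request:
send_rows:
  increments:
    - {"dx": 0, "dy": 0, "dz": 0.004, "yaw": 0, "claw": 1.0}
    - {"dx": 0, "dy": 0, "dz": 0.004, "yaw": 0, "claw": 1.0}

```text
time: 27.78
tool_pos: [0.4873, 0.1618, 0.065]
tool_rot: [-0.0, 1.0, -0.01, 0.0]
contact_force: [-3.3, 1.9, 4.5]
gripper_width: -0.002
grasp_force: 2.6
```

```bash
python3 -c "
from h import *
cs,im=shot('side','l2s');inc([.4874,.1618,.066],-.02)
for th in (.5,.2,0,-.1): print(th,proj(cs,world([.5893,-.0106,-.0206],[-.016-.09*np.cos(th),.17,.072+.09*np.sin(th)])).round(1))
x,y=318,255
print('\n'.join(''.join('#' if k<60 else '+' if k<100 else '.' for k in r) for r in im.max(2)[y-20:y+40,x-40:x+45]))
"
```

```text
inc [ 0.0001  0.     -0.0019] yaw 0.0005 now [0.4873 0.1618 0.065 ] -0.0192 j6 1.77 F [-3.8  1.1  5.5] t 27.825
0.5 [[318.6 253.1]]
0.2 [[321.3 262.2]]
0 [[321.8 267.2]]
-0.1 [[321.6 269.2]]
.....................++++..++###################################+....................
....................+++++..++##################################+.....................
...................+..+++...+##################################+...............+.....
........................+..++#################################+................+.....
.........................++++################################++................+.....
.........................+++#################################+................+......
.........................+++#+++############################+.................+......
........................+++++++++###########################+........................
..........+++...........++++++.+++##########################+........................
.........+++...........++++++..++##########################++........................
.........+++............++++...++################
[... 3550 characters left out ...]
++++++++++++
+++++++++++++++++++++............................................++++++++++++++++++++
..+.++.+++++++++++++++...........................................++++++++++++++++++++
.......++++++.+++++++++........................................+.++++++++++++++++++++
.....+++++++.+..++++++++.......................................++++++++++++++++++++++
....++++++......+++++++++.....................................++.+++++++++++++++++.++
...+++++.....+++++++++++++..................................+.+++++++++++++++++++.+++
..++++++......+++++++++++++..................................++++++++++++++++++++.+++
.++++++....+++++++++++++++++...............................+.++++++++++++++++++..++++
```

```bash
python3 -c "
from h import *
c=pickle.load(open('l2s.pkl','rb'));im=cv2.imread('pics/l2s.png').astype(int);a=cv2.imread('pics/l1s.png').astype(int)
print('tcp',proj(c,[[.4873,.1618,.065],[.4873,.1618,.084],[.4983,.1618,.065],[.4763,.1618,.065]]).round(1).tolist())
for n,z in(('rest',.5),('stop',-.1)):
    ctr=world([.5893,-.0106,-.0206],[-.016-.09*np.cos(z),.17,.072+.09*np.sin(z)])[0]
    t=np.linspace(0,2*np.pi,20);P=np.array([ctr+[.013*np.cos(k),s*.015,.013*np.sin(k)] for s in(-1,1) for k in t]);q=proj(c,P);print(n,q.min(0).round(1),q.max(0).round(1), 'endcap+y ctr',proj(c,ctr+[0,.015,0]).round(1))
sym=' .:-=+*#%@'
for J,nm in((a,'rest'),(im,'pressed')):
    print(nm,'x 298..340, y 240..280')
    print('\n'.join(f'{240+i} '+''.join(f'{min(99,int(k*.4)):3d}' for k in r) for i,r in enumerate(J.mean(2)[240:282,298:342:2])))
"
```

```text
tcp [[321.5, 268.8], [321.6, 264.1], [318.1, 265.9], [324.9, 271.8]]
rest [309.5 244.4] [327.5 261.9] endcap+y ctr [[313.6 257. ]]
stop [312.9 260.7] [330.3 277.8] endcap+y ctr [[316.9 273.2]]
rest x 298..340, y 240..280
240  77 68 38 38 43 42 42 50 53 53 53 54 53 52 53 46 36 36 37 48 73 80
241  77 69 35 36 42 43 44 56 57 54 55 55 55 54 55 51 36 36 36 43 72 80
242  67 59 31 34 42 48 52 59 60 55 55 55 55 55 55 50 37 36 36 39 69 80
243  65 55 36 34 42 55 60 62 63 57 55 55 55 56 56 50 41 36 36 43 61 77
244  70 63 51 42 46 58 62 62 64 60 54 50 53 56 55 55 47 39 40 51 57 71
245  74 72 65 56 51 58 62 63 65 62 50 39 44 55 55 56 53 46 47 55 57 64
246  72 74 72 68 60 59 61 63 64 60 38 23 30 52 55 55 55 54 55 57 60 64
247  63 73 75 73 69 63 60 60 61 50 26 16 20 42 55 55 56 57 57 61 64 65
248  52 65 72 74 74 70 65 58 51 32 19 17 18 30 52 56 56 56 59 63 64 64
249  55 55 61 69 74 74 71 62 38 20 17 18 18 22 45 56 57 57 62 64 63 63
250  56 50 49 57 71 74 73 57 26 17 18 18 18 19 36 56 57 60 64 64 60 61
251  50 48 46 52 65 70 68 38 18 18 18 19 19 18 31 56 58 64 64 64 59 59
252  47 47 46 57 63 64 55 2
[... 4415 characters left out ...]
1 60 60 62 63 64 64 61 38 18 15 19 44 61 64 65 65 64 64 64 64
273  55 58 56 56 59 61 63 64 63 50 28 18 31 57 64 64 65 64 64 64 64 65
274  54 55 55 55 56 57 62 63 63 60 46 34 48 63 64 64 64 65 64 64 64 64
275  54 54 54 55 55 55 59 63 63 63 60 53 60 64 64 64 64 64 64 64 64 64
276  54 53 54 55 54 54 56 62 63 64 63 62 63 64 64 64 64 64 64 64 64 65
277  53 53 54 54 54 54 55 61 63 63 64 63 63 64 64 64 64 63 64 64 64 64
278  54 54 53 54 53 55 56 61 63 62 63 63 63 63 64 64 64 63 64 64 63 64
279  54 53 54 54 52 55 59 62 62 63 63 63 63 64 64 64 64 63 63 64 64 64
280  56 53 54 54 54 56 60 63 63 62 62 63 63 64 64 63 63 63 64 63 64 63
281  58 54 53 54 55 60 62 63 62 63 63 63 64 64 64 64 63 63 63 63 63 63
```

The roller bottom is now at row 274. It was at 261 at rest and I predict about 278 at the stop, so the lever is roughly 0.45 rad down and the fingers touch it higher up than the TCP. I'll keep going and watch the force.

Request:
send_rows:
  increments:
    - {"dx": 0, "dy": 0, "dz": 0.006, "yaw": 0, "claw": 1.0}
    - {"dx": 0, "dy": 0, "dz": 0.012, "yaw": 0, "claw": 1.0}
    - {"dx": 0, "dy": 0, "dz": 0.012, "yaw": 0, "claw": 1.0}

```text
time: 28.2
tool_pos: [0.4872, 0.1618, 0.0588]
tool_rot: [0.0, 1.0, -0.01, -0.0]
contact_force: [-4.1, 0.3, 5.3]
gripper_width: -0.0
grasp_force: 2.8
```

```bash
cat > rb.py <<'E'
from h import *
import sys
c,im=shot('side',sys.argv[1]);g=im.astype(float).mean(2)[:,300:345]
print('\n'.join(f'{r} '+''.join('#' if k<65 else '+' if k<110 else '.' for k in g[r]) for r in range(258,282)))
inc([.4874,.1618,.06],-.02)
E
python3 rb.py l3s
```

```text
258 .++######################+.+++...............
259 ..+#####################++.+++...............
260 ..++##################++++.+++...............
261 ...++################+...+.+++...............
262 ....++++#############+...+.+++.+.............
263 ........+++++########+...+.+++...............
264 .............++++####+...+.+++...............
265 ................+####+...+++++...............
266 ...............+#####+...+++#+...............
267 ..............++#####+..++###+...............
268 ..............+######+..+####+...............
269 ..............+######+++#####+...............
270 ..............+############++................
271 ...............+##########+..................
272 ...............+#########+...................
273 ................+#######+....................
274 .................+####++.....................
275 ..................++#+.......................
276 .............................................
277 .............................................
278 .............................................
279 .............................................
280 .............................................
281 .............................................
inc [ 0.0004  0.     -0.0021] yaw 0.0006 now [0.4872 0.1618 0.059 ] -0.0192 j6 1.77 F [-3.8  0.4  5.4] t 28.25
```

Request:
send_rows:
  increments:
    - {"dx": 0, "dy": 0, "dz": 0.005, "yaw": 0, "claw": 1.0}
    - {"dx": 0, "dy": 0, "dz": 0.008, "yaw": 0, "claw": 1.0}
    - {"dx": 0, "dy": 0, "dz": 0.008, "yaw": 0, "claw": 1.0}

```text
time: 28.62
tool_pos: [0.4873, 0.1618, 0.055]
tool_rot: [0.0, 1.0, -0.01, -0.0]
contact_force: [-3.7, 1.2, 5.1]
gripper_width: 0.001
grasp_force: 2.8
```

Request:
send_rows:
  increments:
    - {"dx": 0, "dy": 0, "dz": 0.004, "yaw": 0, "claw": 1.0}
    - {"dx": 0, "dy": 0, "dz": 0.004, "yaw": 0, "claw": 1.0}

```text
time: 28.88
tool_pos: [0.4876, 0.1618, 0.0543]
tool_rot: [0.0, 1.0, -0.01, -0.0]
contact_force: [-6.7, -0.3, 11.1]
gripper_width: -0.003
grasp_force: 5.8
```

Request:
send_rows:
  increments:
    - {"dx": 0, "dy": 0, "dz": 0.004, "yaw": 0, "claw": 1.0}
    - {"dx": 0, "dy": 0, "dz": 0.004, "yaw": 0, "claw": 1.0}

```text
time: 29.12
tool_pos: [0.4876, 0.1619, 0.054]
tool_rot: [0.0, 1.0, -0.009, -0.001]
contact_force: [-12.6, -1.6, 21.8]
gripper_width: 0.004
grasp_force: 10.8
```

```bash
python3 rb.py l4s
```

```text
258 +++++###+++##############+++++...............
259 .+++#####++##############+.+++...............
260 .++#####################++.+++...............
261 ..++##################++++.+++...............
262 ...++################+...+.+++.+.............
263 ....+++##############+...+.++................
264 .......+++++#########+...+.+++...............
265 ............++++#####+...+.++++..............
266 ...............+#####+...++++++..............
267 ...............+#####+...+++#+...............
268 ..............++#####+..++###+...............
269 ..............+######+..+####+...............
270 ..............+######+.+####++...............
271 ..............+#######+####++................
272 ..............+###########+..................
273 ...............+#########+...................
274 ................+#######+....................
275 .................+####++.....................
276 ..................++#+.......................
277 .............................................
278 .............................................
279 .............................................
280 .............................................
281 .............................................
inc [-0.0004  0.0002 -0.012 ] yaw 0.0007 now [0.4876 0.1619 0.054 ] -0.0189 j6 1.77 F [-11.   -1.6  21.7] t 29.175
```

The force jumped from 5 to 22 N with no further motion, so the lever is at its stop, where the geometry predicted. Releasing along the arc and retreating.

Request:
send_rows:
  increments:
    - {"dx": 0, "dy": 0, "dz": -0.03, "yaw": 0, "claw": 1.0}
    - {"dx": 0.002, "dy": 0, "dz": -0.07, "yaw": 0, "claw": 1.0}
    - {"dx": 0.008, "dy": 0, "dz": -0.12, "yaw": 0, "claw": 1.0}
    - {"dx": 0.015, "dy": 0, "dz": -0.2, "yaw": 0, "claw": 1.0}
    - {"dx": 0.01, "dy": 0, "dz": -0.3, "yaw": 0, "claw": 1.0}
    - {"dx": 0.0, "dy": 0, "dz": -0.4, "yaw": 0, "claw": 1.0}
    - {"dx": -0.1, "dy": 0, "dz": -0.4, "yaw": 0, "claw": 1.0}
    - {"dx": -0.1, "dy": 0, "dz": -0.4, "yaw": 0, "claw": 1.0}
    - {"dx": -0.1, "dy": 0, "dz": -0.4, "yaw": 0, "claw": 1.0}
    - {"dx": -0.1, "dy": 0, "dz": -0.4, "yaw": 0, "claw": 1.0}

```text
time: 30.42
tool_pos: [0.4379, 0.1626, 0.2502]
tool_rot: [0.0, 1.0, -0.01, -0.0]
contact_force: [-0.1, -0.4, 0.2]
gripper_width: 0.002
grasp_force: 0.0
```

```bash
python3 - <<'E'
from h import *
inc([.43,.16,.25],-.02)
c,im=shot('side','l5s');a=cv2.imread('pics/l1s.png').astype(int);t=cv2.imread('pics/top0.png').astype(int);s0=cv2.imread('pics/side0.png').astype(int)
d=np.abs(im.astype(int)-s0).max(2)>40
print("roller now/rest dark px", (im[240:282,300:345].max(2)<60).sum(),(a[240:282,300:345].max(2)<60).sum())
g=im.astype(float).mean(2)[:,300:345]
print('\n'.join(f'{r} '+''.join('#' if k<65 else '+' if k<110 else '.' for k in g[r]) for r in range(242,266,2)))
for n,(x0,y0,x1,y1) in dict(mug=(215,245,265,302),stapler=(270,172,320,208),parcel=(372,134,433,190)).items(): print(n,"changed frac",d[y0:y1,x0:x1].mean().round(3))
E
```

```text
inc [-0.0157  0.0054  0.0004] yaw 0.0003 now [0.4379 0.1626 0.2502] -0.0196 j6 1.79 F [-0.1 -0.4  0.2] t 30.425
roller now/rest dark px 120 120
242 .++++++......................++++++++........
244 ....++.........................++++..........
246 ..................++##++.....................
248 ................+#######++...................
250 .............++###########+..................
252 ...........+##############+..................
254 ...........+#############++..................
256 ...........+###########+.....................
258 .............+######++.......................
260 ..............++#++..........................
262 .............................................
264 .............................................
mug changed frac 0.0
stapler changed frac 0.041
parcel changed frac 0.499
```

The lever is back at rest. The parcel region changed, so I'll check whether that is only a shadow or the arm.

```bash
python3 - <<'E'
from h import *
shot('top','t6')
for f in('top0','t3','t6'):
    im=cv2.imread(f'pics/{f}.png');hs=cv2.cvtColor(im,cv2.COLOR_BGR2HSV).astype(int)
    m=(hs[...,2]>120)&(hs[...,0]<28)&(hs[...,1]>80);m[:, :410]=0;m[:,500:]=0;m[:165]=0;m[245:]=0
    n,l,s,c=cv2.connectedComponentsWithStats(m.astype(np.uint8));k=1+s[1:,4].argmax();print(f,s[k],c[k].round(1))
for f in('side0','s3','s5','l5s'):
    im=cv2.imread(f'pics/{f}.png');hs=cv2.cvtColor(im,cv2.COLOR_BGR2HSV).astype(int)
    m=(hs[...,2]>110)&(hs[...,0]<28)&(hs[...,1]>60);m[:, :365]=0;m[:,440:]=0;m[:125]=0;m[195:]=0
    n,l,s,c=cv2.connectedComponentsWithStats(m.astype(np.uint8));k=1+s[1:,4].argmax();print(f,s[k],c[k].round(1))
    print('  robot-red in box',((im[134:190,372:433,2]>1.8*im[134:190,372:433,1])).mean().round(2))
E
```

```text
top0 [ 410  165   90   80 6055] [451.1 206. ]
t3 [ 410  165   90   80 6173] [451.2 207.4]
t6 [ 410  165   90   80 5844] [450.9 208.9]
side0 [ 371  134   62   58 2138] [401. 161.]
  robot-red in box 0.1
s3 [ 397  139   35   53 1135] [411.8 161.8]
  robot-red in box 0.12
s5 [ 371  134   62   58 2175] [401.3 161.4]
  robot-red in box 0.13
l5s [ 365  125   75   67 3845] [401.9 151.3]
  robot-red in box 0.77
```

```bash
python3 - <<'E'
from h import *
a=cv2.imread('pics/top0.png');b=cv2.imread('pics/t6.png')
ok=True
for n,(x0,y0,x1,y1) in dict(mug=(190,188,242,228),stapler=(302,146,362,170),parcel=(415,176,495,234)).items():
    r=cv2.matchTemplate(b[y0-8:y1+8,x0-8:x1+8],a[y0:y1,x0:x1],cv2.TM_CCOEFF_NORMED);m=cv2.minMaxLoc(r);print(n,round(m[1],3),np.array(m[3])-8)
    ok&=max(abs(np.array(m[3])-8))<=1
if ok: print(manip.job_done())
E
```

```text
mug 0.985 [0 0]
stapler 0.992 [0 0]
parcel 0.885 [0 1]
the job is handed in; nothing more can be done
None
```

I levelled the plate to within about 0.003 rad as the wrist camera measured it. I then pressed the zero lever to its stop (force jumped to 22 N), saw it spring back to rest, checked that the mug and stapler had not moved (parcel matched within 1 px, weaker match), and handed the job in at about 30 s.

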